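# Clamp a camera bracket to a slotted rail with a T-bolt

## Robot

A 6-joint arm with a two-finger parallel gripper is mounted at the origin on the work surface. World frame = base frame: x ahead of the robot, y to its left, z up, the work surface at z = 0. Lengths are in m, angles in rad, forces in N, time in s.
With the tool pointing down it reaches from about 0.35 to 0.85 m from the base axis. Payload 8.1 kg.
Tool frame: the origin (TCP) lies between the finger pads; the fingertips stand 11 mm ahead of it and the grasp point (between the pads) lies 8 mm behind it (robot.tips_ahead is the distance from the TCP to the fingertips, in m); z points along the fingers, y is the line along which they close (so a half turn about z gives the same grasp; the last joint's range is limited). The gripper opens to 93 mm and grips with 3 to 60 N. Pads are 15 mm wide; open, the fingers measure 128 mm over their backs; the gripper's body (75 mm by 188 mm) begins 65 mm behind the grasp point.
Start: joints at [1.036, 0.13, 1.488, -0, 1.523, -0.085], TCP at [0.261, 0.54, 0.23] pointing down, gripper open.
Joint ranges: [-2.96, 2.96], [-0.89, 2.26], [0.02, 2.5], [-1.34, 4.48], [0, 2.73], [-2.66, 2.66]. Speed limits (rad/s): [2.39, 2.39, 2.79, 3.14, 3.14, 3.14].

## Interface

Orientations are given as a rotation vector (axis times angle).
In Python, from plant import robot gives the robot as it stands. The module is installed in compiled form; this text tells all that it offers.
- The arm moves only by the tool move_arm, never from a script. Its argument "deltas" is one flat list of numbers, 7 for each row, row after row: the shift along the tool's x, y, z in m, then the turn, a rotation vector about the tool's x, y, z in rad, then the opening, from 0 (shut) to 1 (fully open). A call has 1 to 12 rows; each row is the pose to reach, as a shift and turn from the pose commanded when the call began, along the tool's axes at that moment; what a row does not reach only later rows make up. A row lasts 1/8 s, in which the tool goes at most 62.5 mm and 10.7 degrees, less where a joint would pass 70% of its speed; a pose out of reach is approached as far as the arm can. A call with a gripper value outside its range is refused whole. The fingers move at their own pace and stop on an object; "squeeze" is the grip in N (left out, the last holds). Time passes only in rows, so rows that repeat a pose let the fingers close. It gives the time, the measured TCP pose, the force, the opening and the grip force at its end, in the units of the state.
- robot.read_state(): the state, without advancing time (a new reading comes with each control period).
- robot.read_camera(name): name is "side" or "top"; returns (picture, depth): 420x560x3 uint8, red, green, blue; 420x560 float32, m along the optical axis (not along the pixel's ray), 0 where there is no reading.
- robot.camera_model(name): a dict with "K" (3x3 intrinsics, pixels), "R" (3x3) and "t" (3): a world point X has camera coordinates R X + t. Camera axes: x right, y down, z forward; pixel columns grow to the right and rows downward; lengths in m; the calibration is good to about 2 mm. A picture is of the moment at which its call begins. camera_model takes no time and is no camera call.
- robot.close_job(): hands the job in; it is judged then, once.
Trained networks look in the newest picture that a camera, given by its name, has taken for a name from the list of things; names that differ only in an ending like _2 or _b are one class to them, and where a whole thing is asked for, a point or a joint stands for the part that bears it (a point fixed in the world has none). Each returns a list of dicts, best first, with "confidence" (0 to 1); they miss things now and then, are a little off and sometimes report something else, mostly with a low value. They report only what shows in the picture. A call takes as long as a camera call. They do not tell look-alikes from the thing itself.
- robot.recognise(camera, label): "uv" ([column, row] in pixels, amid what is visible of it).
The state is a dict: "t": time; "q": joint angles; "dq": joint speeds; "joint_torque": joint torques, N m; "tool_pos": TCP position; "orientation": TCP orientation; "force": force on the tool from outside, world axes, zero at the start; "wrist_torque": the same for the moment, N m; "opening": finger opening in m; "gripper_force": force on a finger pad.
Only numpy, scipy, OpenCV 4.12 (cv2) and the standard library are available. Lean on these libraries where they do the work, as an engineer would, in place of code of your own. Each camera call takes 0.05 s, during which the arm holds its last target. There are 200 camera calls.

## Task

Take the T-bolt by its orange wing out of the blue block, lower its head lengthwise into the slot of the rail, and slide it along into the notch of the white camera bracket, gently pushing the bracket fully home against the red end stop. Then turn the wing clockwise so that the head sits square under the slot's lips, and go on until the bracket is clamped firmly, but stop at firm: the plastic must not be crushed, nor the bolt forced against the rail. Let go of it and leave everything else alone.

Things in the scene. Friction and masses are not known exactly. Their poses are not given: they have to be found in the camera images.
- rail: Dark steel T-slot rail fixed on the table, 340 x 64 x 27.5 mm; origin under its centre, x along the slot toward the red end stop, z up. Slot in its top, on the centre line: 18 mm wide, mouth chamfered 1.5 mm, lips 8 mm thick; below them a cavity 25 mm wide, 9.5 mm high, its floor 10 mm above the table. Stop face at x = 155 mm, 20 mm above the rail's top.
- slot_entry (a point): Point on the slot's centre line, level with the rail's top, at x = -100 mm of the rail, axes as the rail's. The slot is free here: a good place to lower the bolt head in.
- bracket: White plastic bracket with a dome camera, loose on the rail (0.3 to 0.65 kg), 78 mm wide, plate 8 mm thick, skirts beside the rail. Origin under the plate at the notch's seat, x toward the stop; the end at x = 150 mm meets the stop. It starts 4 to 15 mm short; when home its origin is at +5 mm in the rail's x. Camera: 76 mm across, 70 mm above the plate's underside, centred at x = 105 mm.
- notch (a point): Seat of the bracket's notch, at the plate's top (35.5 mm above the table): where the bolt's axis is when the shank touches the notch's end. Notch 13 mm wide, open away from the stop, with a flared mouth 29 mm from the seat. The head cannot pass through it from above: only the shank enters, from the mouth. Axes as the bracket's.
- bolt_head (a point): Centre of the steel bolt's head: 24 (its x) x 16 (y) x 7 mm; z is the bolt's axis, up. Shank 10 mm thick. Two corners are cut off, so in the cavity it turns from lengthwise only clockwise (seen from above) and stops against the walls when about square. At the start it stands lengthwise in the groove of the blue block. Bolt and nut weigh 0.18 kg.
- park: Blue parking block, fixed, 60 x 60 x 20 mm, origin under its centre, with an 18 mm wide groove along its x, groove floor 12 mm above the table; the bolt stands in it, within 8 mm of the middle.
- wing (a point): Centre of the nut's orange wing, a bar 40 (its x) x 12 (y) x 22 mm high, gripped across the 12 mm, on the bolt's axis, 44.5 mm above the head's centre at nut = 0. Below the wing a 7 mm neck, then a flange 32 mm across, 3 mm thick, its underside 21 mm below this point. With the head on the cavity's floor the flange clears the bracket's plate by 0.6 to 1.5 mm and the head is 2.5 mm below the lips.
- nut (a joint): Turn of the nut on the bolt, rad, growing clockwise from above; 0 = wing along the head's length; starts at 0 to 0.3. Quick thread, 3 mm per rad: the 4 mm of slack is gone at about 1.3, then clamping force and torque rise, about 40 N per rad; firm is some 30 to 50 N (about 2.2). It drags with 0.12 N m, so the head turns with the wing until the walls hold it; it stays where left. Let go, the bolt sinks until head or flange rests.
- camera_a: Bystander: white dome camera, origin under its centre; leave it alone.
- camera_b: Bystander: white dome camera, origin under its centre; leave it alone.
- ring_a: Bystander: white mounting ring, origin under its centre; leave it alone.
- ring_b: Bystander: white mounting ring, origin under its centre; leave it alone.
- driver: Bystander: red screwdriver, origin under its centre; leave it alone.
- plug: Bystander: white plug, origin under its centre; leave it alone.
- cleaner: Bystander: white bottle, origin under its centre; leave it alone.
Things that resemble listed ones, but are neither listed nor needed, are in the scene too. Leave any brown look-alike of the bracket alone. Of the things that look like the part that bears bolt_head, the middle-sized one is meant.

How it is judged:
On the way, in this order (a step that is already met when the one before it is completed fails the run):
1. the head is in the slot's cavity, lengthwise, below the lips (z of bolt_head in the frame of rail below 0.0182 m and y of bolt_head in the frame of rail between -0.003 and 0.003 m and angle between the x axis of bolt_head and the x axis of rail, either way round below 0.3 rad and angle between bolt_head's own z axis and vertical below 0.15 rad), for 0.1 s.
2. the shank is in the notch and the bracket is home against the stop (within 2 mm) (z of bolt_head in the frame of rail below 0.0182 m and x of bracket in the frame of rail above 0.003 m and horizontal distance between bolt_head and notch below 0.005 m), for 0.1 s.
3. the head is turned square across the slot (within 0.3 rad), bracket still home (z of bolt_head in the frame of rail below 0.0182 m and angle between the x axis of bolt_head and the y axis of rail, either way round below 0.3 rad and x of bracket in the frame of rail above 0.003 m), for 0.1 s.
4. the nut clamps the bracket with more than 15 N (contact force between nut and bracket above 15 N and angle between the x axis of bolt_head and the y axis of rail, either way round below 0.3 rad), for 0.2 s.
At the end, for the whole second after the job is handed in: Bolt head under the lips, square across the slot within 0.3 rad, centred within 3 mm, upright within 0.1 rad; its axis within 5 mm of the notch seat; bracket within 2 mm of the stop; nut pressing on the bracket with more than 15 N; all at rest (all of step 2 and all of step 4 and y of bolt_head in the frame of rail between -0.003 and 0.003 m and angle between bolt_head's own z axis and vertical below 0.1 rad and linear speed of each of bracket, bolt below 0.01 m/s); the robot touches nothing.
It fails at once if the nut or bolt crushes the bracket (over 80 N) (contact force between bolt and bracket above 80 N).
It fails at once if the bolt is forced against the rail (over 80 N) (contact force between bolt and rail above 80 N).
It fails at once if a bystander is disturbed by more than 15 mm (distance of any of camera_a, camera_b, ring_a, ring_b, driver, plug, cleaner from where it was at the start of the episode above 0.015 m).
It also fails if it takes over 72 s, if anything falls off the work surface, if the arm or the gripper's body presses on something with over 40 N, if the wrist force passes 120 N, or if a joint passes its speed limit or range.

## Working session

There is one attempt and no reset: what is moved stays moved. The work goes in short steps, Python scripts to look and compute and a tool call to move; the robot and the scene stay as the last step left them, time stands still between calls to the robot, and variables do not carry over. Pictures are saved under pics/ and viewed, at most 10 in all, crops included, and the job is handed in when it is done.

Besides the shell and the picture viewer there is one more tool, called after "Emit:" as name(argument=value, ...) on one line, values as JSON. move_arm: Moves the arm, as the interface text tells. Its arguments: {"type":"object","properties":{"deltas":{"type":"array","items":{"type":"number"}},"squeeze":{"type":"number"}},"required":["deltas"]}

```bash
mkdir -p pics
cat > h.py <<'E'
import numpy as np, cv2
from plant import robot
def shot(c,name=None):
    p,d=robot.read_camera(c)
    if name: cv2.imwrite(f'pics/{name}.png',p[:,:,::-1])
    return p,d
def world(c,uv,depth):
    m=robot.camera_model(c);K,R,t=map(np.array,(m['K'],m['R'],m['t']))
    uv=np.atleast_2d(uv);z=np.atleast_1d(depth)
    P=np.c_[uv,np.ones(len(uv))]@np.linalg.inv(K).T*z[:,None]
    return (P-t)@R
def cloud(c,d):
    v,u=np.mgrid[:420,:560]
    W=world(c,np.c_[u.ravel(),v.ravel()],d.ravel()).reshape(420,560,3)
    W[d==0]=np.nan
    return W
E
python3 - <<'E'
from h import *
for c in('top','side'):
    p,d=shot(c,c+'0');W=cloud(c,d)
    np.savez(c+'0.npz',p=p,W=W)
    for l in('rail','bracket','wing','bolt_head','park','notch'):
        print(c,l,[(np.round(r['uv']).tolist(),round(r['confidence'],2),np.round(W[int(r['uv'][1]),int(r['uv'][0])],3).tolist()) for r in robot.recognise(c,l)][:4])
s=robot.read_state();print(s['t'],s['orientation'],s['opening'])
E
```

```text
top rail [([295.0, 210.0], 0.57, [0.571, -0.031, 0.006])]
top bracket [([199.0, 144.0], 0.93, [0.767, 0.26, 0.039]), ([248.0, 225.0], 0.6, [0.521, 0.108, 0.054]), ([216.0, 292.0], 0.57, [0.325, 0.203, 0.013])]
top wing [([394.0, 236.0], 0.45, [0.487, -0.316, 0.073]), ([364.0, 229.0], 0.42, [0.51, -0.231, 0.069])]
top bolt_head [([366.0, 228.0], 0.7, [0.509, -0.234, 0.072]), ([397.0, 233.0], 0.65, [0.495, -0.321, 0.077]), ([377.0, 206.0], 0.42, [0.581, -0.275, 0.046])]
top park []
top notch [([213.0, 291.0], 0.89, [0.328, 0.208, 0.017]), ([249.0, 224.0], 0.8, [0.526, 0.103, 0.04]), ([196.0, 145.0], 0.78, [0.773, 0.273, 0.019]), ([366.0, 168.0], 0.39, [0.706, -0.249, 0.009])]
side rail [([309.0, 241.0], 0.72, [0.575, -0.031, 0.009])]
side bracket [([218.0, 203.0], 0.83, [0.348, 0.154, 0.047]), ([279.0, 209.0], 0.81, [0.516, 0.096, 0.037]), ([346.0, 176.0], 0.74, [0.76, 0.228, 0.046]), ([398.0, 336.0], 0.22, [0.673, -0.393, 0.016])]
side wing [([309.0, 315.0], 0.94, [0.491, -0.337, 0.062]), ([338.0, 297.0], 0.57, [0.575, -0.277, 0.039]), ([305.0, 285.0], 0.51, [0.508, -0.245, 0.056]), ([377.0, 231.0], 0.4, [0.763, -0.044, 0.026])]
side bolt_head [([311.0, 318.0], 0.65, [0.495, -0.347, 0.059]), ([302.0, 287.0], 0.58, [0.501, -0.244, 0.054]), ([338.0, 301.0], 0.51, [0.576, -0.282, 0.032]), ([278.0, 209.0], 0.39, [0.514, 0.103, 0.036])]
side park [([296.0, 301.0], 0.77, [0.483, -0.256, 0.022])]
side notch [([214.0, 203.0], 0.88, [0.337, 0.162, 0.043]), ([347.0, 178.0], 0.75, [0.756, 0.209, 0.05])]
0.7 [-7.00606953e-01 -3.06245584e+00 -5.03729077e-06] 0.09284643131844943
```

View pics/top0.png

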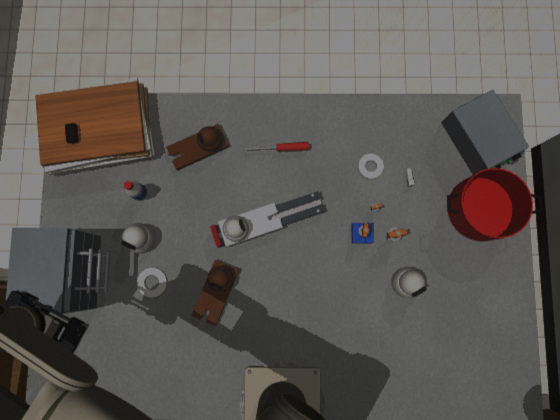

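View pics/side0.png

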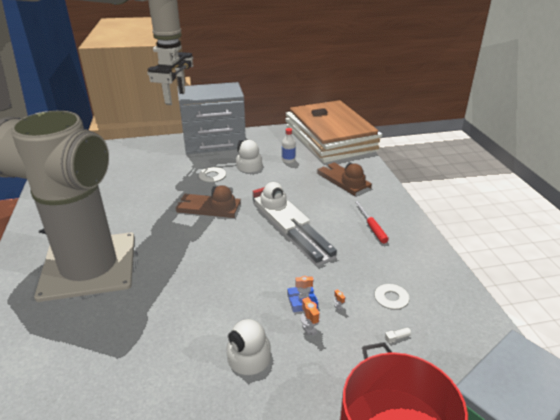

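The top view shows the rail running from about (322,205) to the red stop at (216,235), with the white bracket on it. The blue block is at (363,233) with a bolt in it, and there are look-alike bolts at (398,233) and (376,206). The side view agrees: block at (300,298), rail end at (320,250). Next I'll look closer and fit.

Run:
```python
from h import *
T=np.load('top0.npz');S=np.load('side0.npz')
a=cv2.resize(T['p'][185:260,205:405],(800,300),interpolation=cv2.INTER_CUBIC)
b=cv2.resize(S['p'][180:330,245:345],(400,600),interpolation=cv2.INTER_CUBIC)
b1=b[:300];b2=b[300:]
im=np.vstack([a,np.hstack([b1,b2])])
cv2.imwrite('pics/c1.png',im[:,:,::-1])
def rect(W,p,m,n):
    P=W[m][:,:2]; r=cv2.minAreaRect((P*1000).astype(np.float32)); print(n,m.sum(),np.round(r[0],1),np.round(r[1],1),round(r[2],1),'zmed',np.round(np.median(W[m][:,2]),4))
for n,D in(('top',T),('side',S)):
    W=D['W'];p=D['p'].astype(int);x,y,z=np.moveaxis(W,2,0)
    R,G,B=p[...,0],p[...,1],p[...,2]
    blue=(B>R+50)&(B>G+40)&(abs(x-.49)<.08)&(abs(y+.23)<.08)
    rect(W,p,blue,n+' park')
    org=(R>B+60)&(R>G+30)&(z>.045)&(abs(x-.5)<.05)&(abs(y+.235)<.05)
    rect(W,p,org,n+' wing');print(np.round(W[org].mean(0),4))
    rail=(z>.018)&(z<.032)&(R<80)&(x>.45)&(x<.65)&(y<.06)&(y>-.2)
    rect(W,p,rail,n+' rail')
    br=(R>150)&(G>140)&(z>.03)&(z<.042)&(x>.45)&(x<.65)&(y<.2)&(y>-.1)
    rect(W,p,br,n+' bracket')
    red=(R>B+60)&(R>G+60)&(z>.03)&(x>.4)&(x<.6)&(y<.25)&(y>.05)
    rect(W,p,red,n+' stop')
```

```text
top park 228 [ 502.8 -235.1] [60.9 58.8] 2.4 zmed 0.0185
top wing 47 [ 505.5 -235.2] [37.7 14.5] 0.8 zmed 0.0693
[ 0.5043 -0.234   0.0692]
top rail 682 [562.9 -24. ] [ 70.3 190. ] 20.6 zmed 0.0266
top bracket 0 [0. 0.] [0. 0.] 0.0 zmed nan
top stop 92 [487.2 201.6] [60.7 13. ] 19.3 zmed 0.0473
side park 286 [ 507.1 -235.6] [69.2 67.3] 1.5 zmed 0.02
side wing 131 [ 506.5 -239.3] [17.1 38.3] 89.9 zmed 0.0697
[ 0.5089 -0.2419  0.0664]
side rail 86 [573.2 -54.7] [ 61.1 134.1] 20.2 zmed 0.0231
side bracket 679 [539.5  52. ] [ 81.4 328.3] 19.7 zmed 0.0367
side stop 30 [476.4 192.6] [37.8 14.4] 19.8 zmed 0.0483
  return _methods._mean(a, axis=axis, dtype=dtype,
  ret = ret.dtype.type(ret / rcount)
```

View pics/c1.png

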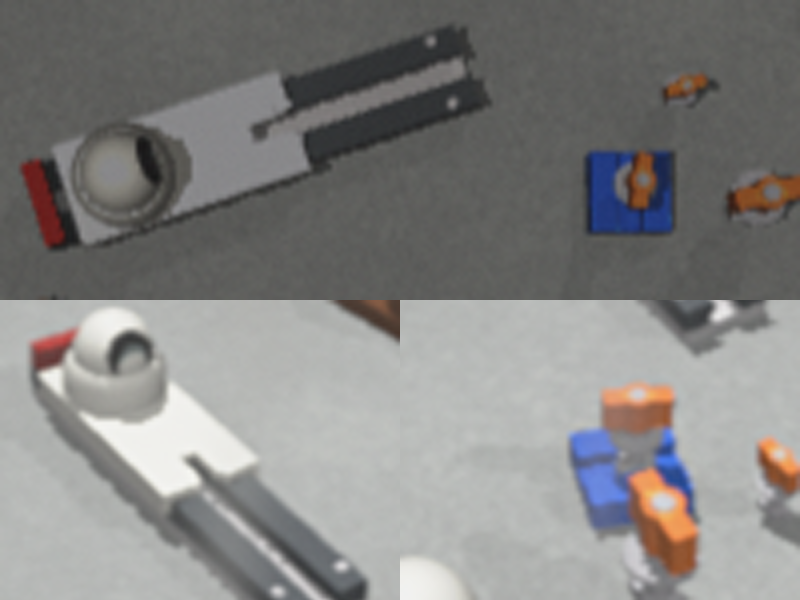

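The crop shows the bracket's notch seat at about (258,130) of the crop, with the exposed rail slot to the right of it. The middle-sized bolt stands in the blue block, its wing close to vertical in the picture. I'll refine the rail axis and the wing pose from image profiles.

```bash
cat >> h.py <<'E'
def proj(c,X):
    m=robot.camera_model(c);K,R,t=map(np.array,(m['K'],m['R'],m['t']))
    q=(np.atleast_2d(X)@R.T+t)@K.T
    return q[:,:2]/q[:,2:]
def sample(c,p,X):
    uv=proj(c,X.reshape(-1,3)).astype(np.float32).reshape(X.shape[:-1]+(2,))
    return cv2.remap(p.astype(np.float32).mean(2),uv[...,0],uv[...,1],cv2.INTER_LINEAR)
E
python3 - <<'E'
from h import *
from scipy.optimize import minimize
T=np.load('top0.npz');S=np.load('side0.npz')
stop=np.array([.4872,.2016])
def frame(yaw): h=np.array([np.cos(yaw),np.sin(yaw)]);return h,np.array([-h[1],h[0]])
yaw0=np.radians(109.8);h,n=frame(yaw0);c0=stop-.161*h
print('c0',c0)
for c,D in(('top',T),('side',S)):
    p=D['p'];v=np.arange(-.05,.0501,.0005);pts=[]
    for xs in(-.155,-.135,-.115,-.095,-.075,-.06):
        s=xs+np.arange(-.008,.0081,.002)
        X=np.zeros((len(s),len(v),3));X[...,:2]=c0+s[:,None,None]*h+v[None,:,None]*n;X[...,2]=.0275
        pr=sample(c,p,X).mean(0);g=np.gradient(cv2.GaussianBlur(pr[None],(0,0),2)[0])
        w=lambda lo,hi,sg:(lambda k:v[k[np.argmax(sg*g[k])]]*1000)(np.where((v>=lo)&(v<=hi))[0])
        print(c,xs,'outer',w(-.045,-.022,-1),w(.022,.045,1),'slot',w(-.016,0,1),w(0,.016,-1))
    # ends along x
    s=np.arange(-.22,.2,.0005)
    for vv in(-.02,.02,0):
        X=np.zeros((len(s),3));X[:,:2]=c0+s[:,None]*h+vv*n;X[:,2]=.0275
        pr=sample(c,p,X[:,None])[:,0];g=np.gradient(cv2.GaussianBlur(pr[None],(0,0),2)[0])
        k=np.where(s<-.14)[0];print(c,'rail end',vv,s[k[np.argmin(g[k])]]*1000)
        X[:,2]=.0355
        pr=sample(c,p,X[:,None])[:,0];g=np.gradient(cv2.GaussianBlur(pr[None],(0,0),2)[0])
        k=np.where((s>-.07)&(s<.04))[0];print('  bracket edge',s[k[np.argmax(g[k])]]*1000)
# wing: orange pixel top-face centroid by ray intersection at wing top height
for c,D in(('top',T),('side',S)):
    W=D['W'];p=D['p'].astype(int);R,G,B=np.moveaxis(p,2,0);x,y,z=np.moveaxis(W,2,0)
    org=(R>B+50)&(R>G+20)&(abs(x-.505)<.04)&(abs(y+.237)<.03)
    vv,uu=np.nonzero(org);print(c,uu.min(),uu.max(),vv.min(),vv.max(),np.round(W[org].min(0),4),np.round(W[org].max(0),4))
    m=org.astype(np.uint8);P=W[org&(z>.066)][:,:2];print(cv2.minAreaRect((P*1000).astype(np.float32)),P.mean(0))
    P=W[(B>R+50)&(B>G+40)&(abs(x-.49)<.08)&(abs(y+.23)<.08)&(z>.017)][:,:2];print('park',cv2.minAreaRect((P*1000).astype(np.float32)))
s=robot.read_state();print(s['tool_pos'])
from scipy.spatial.transform import Rotation as Ro
print(Ro.from_rotvec(s['orientation']).as_matrix().round(3))
E
```

```text
c0 [0.54173681 0.0501182 ]
top -0.155 outer -29.999999999999986 39.00000000000008 slot -3.999999999999962 12.500000000000053
top -0.135 outer -28.999999999999986 38.50000000000008 slot -3.4999999999999614 12.000000000000052
top -0.115 outer -29.499999999999986 38.00000000000008 slot -3.999999999999962 11.500000000000052
top -0.095 outer -29.499999999999986 38.00000000000008 slot -3.999999999999962 11.500000000000052
top -0.075 outer -29.999999999999986 38.00000000000008 slot -4.499999999999963 11.500000000000052
top -0.06 outer -29.999999999999986 37.50000000000008 slot -4.499999999999963 11.000000000000052
top rail end -0.02 -148.49999999999994
  bracket edge -34.49999999999984
top rail end 0.02 -178.99999999999997
  bracket edge -35.49999999999984
top rail end 0 -179.99999999999997
  bracket edge -1.499999999999807
side -0.155 outer -32.499999999999986 22.50000000000006 slot -0.4999999999999588 12.500000000000053
side -0.135 outer -29.999999999999986 44.50000000000008 slot -0.4999999999999588 12.500000000000053
side -0.115 outer -30.499999999999986 44.50000000000008 slot -0.4999999
[... 562 characters left out ...]
-0.2425  0.057 ] [ 0.5244 -0.2266  0.0747]
((505.4167175292969, -235.20477294921875), (37.91672897338867, 14.480613708496094), 0.8248031735420227) [ 0.50458218 -0.23471791]
park ((501.87371826171875, -234.76881408691406), (57.830989837646484, 59.52011489868164), 0.7705952525138855)
side 295 316 276 307 [ 0.4873 -0.2668  0.0038] [ 0.53   -0.2307  0.0756]
((506.49810791015625, -239.33787536621094), (17.14761734008789, 38.32699966430664), 89.86299896240234) [ 0.50599055 -0.24005233]
park ((503.3196105957031, -238.3985595703125), (60.296424865722656, 63.08651351928711), 0.2074754238128662)
[0.26083975 0.54032741 0.2296527 ]
[[-0.901  0.435 -0.   ]
 [ 0.435  0.901  0.   ]
 [ 0.    -0.    -1.   ]]
```

```bash
cat >> h.py <<'E'
def prism(c,x,y,yaw,zc,roi,L=.04,Wd=.012,H=.022):
    cs,sn=np.cos(yaw),np.sin(yaw)
    X=np.array([[x+a*cs-b*sn,y+a*sn+b*cs,zc+e] for a in(-L/2,L/2) for b in(-Wd/2,Wd/2) for e in(-H/2,H/2)])
    u0,v0,w,hh=roi
    q=((proj(c,X)-[u0-.5,v0-.5])*8*16).astype(np.int32)
    m=np.zeros((hh*8,w*8),np.uint8);cv2.fillConvexPoly(m,cv2.convexHull(q),255,shift=4)
    return cv2.resize(m,(w,hh),interpolation=cv2.INTER_AREA)/255.
def fitwing(c,p,x,y,yaw,zc,r=14):
    from scipy.optimize import minimize
    u,v=proj(c,[[x,y,zc]])[0];roi=(int(u)-r,int(v)-r,2*r,2*r)
    q=p[roi[1]:roi[1]+2*r,roi[0]:roi[0]+2*r].astype(float);o=np.clip((q[...,0]-q[...,2])/110,0,1)
    f=lambda s:np.sum((prism(c,s[0]/1e3,s[1]/1e3,s[2]/50,zc,roi)-o)**2)
    best=min((minimize(f,[x*1e3,y*1e3,(yaw+d)*50],method='Nelder-Mead',options=dict(initial_simplex=np.array([x*1e3,y*1e3,(yaw+d)*50])+np.array([[0,0,0],[4,0,0],[0,4,0],[0,0,8]]))) for d in(-.25,0,.25)),key=lambda r:r.fun)
    return best.x[0],best.x[1],best.x[2]/50,best.fun
E
python3 - <<'E'
from h import *
for c,r in(('top',9),('side',17)):
    D=np.load(c+'0.npz');p=D['p'].copy()
    if c=='side': p[298:,:]=0 if False else p[298:,:]
    for zc in(.06,.063): print(c,zc,np.round(fitwing(c,p,.5055,-.236,-.1,zc,r),3))
    B=p.astype(int)
u,v=np.mgrid[0:1,0:1]
p=np.load('top0.npz')['p'].astype(int);q=p[220:242,350:378];print((q[...,0]-q[...,2])[:, 8:22])
E
```

```text
top 0.06 [ 5.06854e+02 -2.35495e+02 -1.72000e-01  1.97050e+01]
top 0.063 [ 5.06384e+02 -2.35098e+02 -1.85000e-01  1.98340e+01]
side 0.06 [ 5.07354e+02 -2.36120e+02 -2.04000e-01  2.79250e+01]
side 0.063 [ 5.06594e+02 -2.39286e+02 -1.99000e-01  2.68720e+01]
[[  2   1   1   2   3   2   1   2   2   1   1   3   4   0]
 [  1   2   4   2   1   1   2   2   1   2   3   1   1   1]
 [-20 -14 -12 -16 -17 -13  11  23   9  -6 -10 -19 -21 -19]
 [-73 -55 -61 -65 -62 -27  36  74  48  20 -19 -58 -60 -56]
 [-91 -69 -95 -96 -83   2  61  96  96  85  10 -48 -50 -47]
 [-91 -69 -92 -77 -50  18  79  98  99  91   1 -48 -49 -45]
 [-91 -62 -59 -30  -4  36  87  95  98  86 -13 -51 -49 -46]
 [-87 -39 -16  -1   8  55  91  79  88  86   0 -47 -48 -46]
 [-74 -16   2   6  32  80  63  35  48  74  43 -40 -50 -47]
 [-56  -2   2  16  53  84  29   0   6  52  77 -27 -49 -46]
 [-42   0   4  21  52  88  40   8  11  49  73 -21 -47 -47]
 [-43   1   2  14  40  84  77  48  50  76  53 -27 -49 -52]
 [-54   0   1   3  31  68  94  94  91  73  17 -38 -52 -70]
 [-76 -16  -1   2  32  75  96  97  90  38 -11 -45 -58 -91]
 [-85 -48 -14   1  35  86  97  98  88  11 -36 -47 -57 -92]
 [-88 -72 -49  -8  39  91  98  99  86  -9 -47 -48 -58 -91]
 [-89 -79 -82 -46  16  61  72  77  59 -25 -49 -52 -70 -90]
 [-87 -80 -90 -84 -50 -30 -24  -7 -39 -67 -68 -72 -93 -94]
 [-87 -80 -87 -92 -89 -90 -84 -56 -93 -97 -94 -92 -96 -94]
 [-87 -79 -88 -93 -94 -95 -85 -58 -95 -97 -96 -94 -94 -95]
 [-87 -80 -89 -90 -95 -95 -84 -63 -95 -96 -96 -94 -96 -97]
 [-89 -83 -89 -91 -94 -96 -85 -63 -96 -96 -95 -96 -96 -96]]
```

Emit:
move_arm(deltas=[-0.14, -0.148, 0, 0, 0, -0.1, 0.5, -0.28, -0.296, 0, 0, 0, -0.2, 0.5, -0.42, -0.444, 0, 0, 0, -0.27, 0.5, -0.559, -0.592, 0.04, 0, 0, -0.27, 0.5, -0.559, -0.592, 0.08, 0, 0, -0.27, 0.5, -0.559, -0.592, 0.08, 0, 0, -0.27, 0.5, -0.559, -0.592, 0.08, 0, 0, -0.27, 0.5, -0.559, -0.592, 0.08, 0, 0, -0.27, 0.5, -0.559, -0.592, 0.08, 0, 0, -0.27, 0.5, -0.559, -0.592, 0.08, 0, 0, -0.27, 0.5, -0.559, -0.592, 0.08, 0, 0, -0.27, 0.5, -0.559, -0.592, 0.08, 0, 0, -0.27, 0.5], squeeze=30)

```text
t: 2.2
tool_pos: [0.4866, -0.1725, 0.159]
orientation: [0.283, 3.128, -0.0]
force: [0.3, 1.6, -0.2]
opening: 0.0468
gripper_force: 0.0
```

```bash
cat >> h.py <<'E'
def st():
    from scipy.spatial.transform import Rotation as Ro
    s=robot.read_state();M=Ro.from_rotvec(s['orientation']).as_matrix()
    print('t',round(s['t'],2),'pos',s['tool_pos'].round(4) if hasattr(s['tool_pos'],'round') else s['tool_pos'],'theta',np.degrees(np.arctan2(M[1,1],M[0,1])).round(2),'tz',M[:,2].round(3),'F',np.round(s['force'],2),'Tq',np.round(s['wrist_torque'],2),'op',round(s['opening'],4),'gf',np.round(s['gripper_force'],1),'q6',round(s['q'][5],3))
    return s,M
def to(goal,M,pos): return np.round(M.T@(np.array(goal)-pos),4)
E
python3 - <<'E'
from h import *
s,M=st();print(to([.5067,-.2357,.0545],M,s['tool_pos']))
p,d=shot('side','s2');p2,d2=shot('top')
cv2.imwrite('pics/c2.png',np.hstack([cv2.resize(p[200:350,230:380],(400,400)),cv2.resize(p2[190:270,330:410],(400,400))])[:,:,::-1])
E
```

```text
t 2.2 pos [ 0.4866 -0.1725  0.159 ] theta 79.67 tz [ 0.001 -0.    -1.   ] F [ 0.29  1.56 -0.21] Tq [ 0.02 -0.04  0.01] op 0.0468 gf 0.0 q6 -1.831
[-0.031  -0.0586  0.1046]
```

View pics/c2.png

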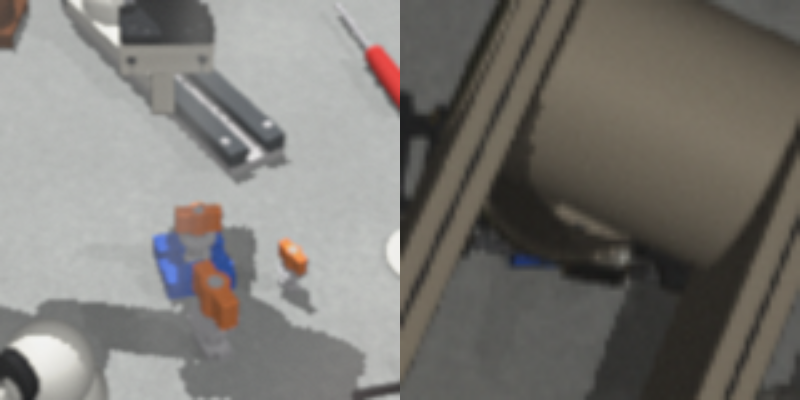

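The crop shows the gripper still short of the block, the bolt standing undisturbed, and the larger bolt in front of it. I'll move on to hover.

Emit:
move_arm(deltas=[-0.031, -0.059, 0.04, 0, 0, 0, 0.5, -0.031, -0.059, 0.04, 0, 0, 0, 0.5, -0.031, -0.059, 0.04, 0, 0, 0, 0.5])

```text
t: 2.68
tool_pos: [0.5056, -0.2334, 0.1183]
orientation: [-0.283, -3.127, -0.002]
force: [-0.6, -0.3, -0.2]
opening: 0.046
gripper_force: 0.0
```

Run:
```python
from h import *
s,M=st();print(to([.5067,-.2357,.0545],M,s['tool_pos']))
```

```text
t 2.67 pos [ 0.5056 -0.2334  0.1183] theta 79.64 tz [-0.001  0.001 -1.   ] F [-0.6  -0.27 -0.19] Tq [0.03 0.02 0.04] op 0.046 gf 0.0 q6 -1.915
[-0.0016 -0.0021  0.0638]
```

Emit:
move_arm(deltas=[-0.001, -0.001, 0.03, 0, 0, 0, 0.5, -0.001, -0.001, 0.05, 0, 0, 0, 0.5, -0.001, -0.001, 0.064, 0, 0, 0, 0.5, -0.001, -0.001, 0.064, 0, 0, 0, 0.5])

```text
t: 3.18
tool_pos: [0.5061, -0.234, 0.054]
orientation: [-0.281, -3.127, -0.002]
force: [-0.7, 0.6, 0.2]
opening: 0.0464
gripper_force: 0.0
```

Run:
```python
from h import *
s,M=st();print(to([.5067,-.2357,.0545],M,s['tool_pos']))
p,d=shot('side');p2,d2=shot('top')
cv2.imwrite('pics/c3.png',cv2.resize(p[250:340,260:350],(600,600),interpolation=cv2.INTER_CUBIC)[:,:,::-1])
```

```text
t 3.17 pos [ 0.5061 -0.234   0.054 ] theta 79.73 tz [-0.002  0.001 -1.   ] F [-0.67  0.56  0.2 ] Tq [ 0.03 -0.04 -0.01] op 0.0464 gf 0.0 q6 -1.917
[-0.0009 -0.0016 -0.0005]
```

View pics/c3.png

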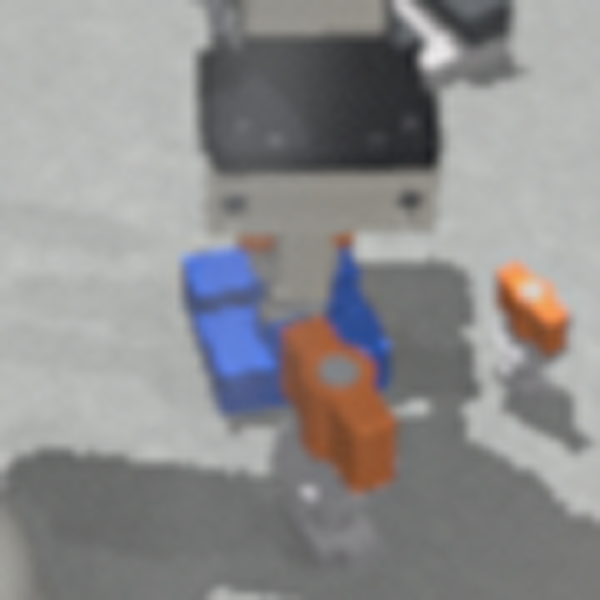

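The crop shows the near finger at (302,260) in front of the wing, with orange showing on both sides (240–275 and 330–352). I'll check the centring through the projection.

Run:
```python
from h import *
s=robot.read_state();t=np.array(s['tool_pos'])
y=np.array([.178,.984,0]);x=np.array([.984,-.178,0]) 
for off in(.023,.033): print('finger',proj('side',[t-y*off+[0,0,.008],t-y*off-x*.0075+[0,0,.008],t-y*off+x*.0075+[0,0,.008]]).round(1).tolist())
w=np.array([.5067,-.2357,.0595])
for dw in (0,.003): print('wing',proj('side',[w+x*dw-.02*x-y*.006,w+x*dw+.02*x-y*.006]).round(1).tolist())
```

```text
finger [[304.4, 286.8], [301.1, 286.9], [307.8, 286.8]]
finger [[304.8, 290.0], [301.4, 290.0], [308.1, 289.9]]
wing [[294.9, 283.4], [312.5, 283.0]]
wing [[296.2, 283.4], [313.8, 283.0]]
```

Emit:
move_arm(deltas=[-0.001, -0.001, 0, 0, 0, 0, 0.5, -0.001, -0.001, 0, 0, 0, 0, 0.05, -0.001, -0.001, 0, 0, 0, 0, 0.05, -0.001, -0.001, 0, 0, 0, 0, 0.05, -0.001, -0.001, 0, 0, 0, 0, 0.05, -0.001, -0.001, 0, 0, 0, 0, 0.05], squeeze=30)

```text
t: 4.03
tool_pos: [0.5075, -0.2365, 0.0548]
orientation: [-0.282, -3.129, 0.001]
force: [-0.3, -2.9, -0.4]
opening: 0.0117
gripper_force: 30.0
```

Run:
```python
from h import *
s,M=st()
```

```text
t 4.03 pos [ 0.5075 -0.2365  0.0548] theta 79.7 tz [-0.    -0.001 -1.   ] F [-0.32 -2.94 -0.41] Tq [-0.49  0.14  0.04] op 0.0117 gf 30.0 q6 -1.918
```

Emit:
move_arm(deltas=[0, 0, -0.02, 0, 0, 0, 0.05, 0, 0, -0.05, 0, 0, 0, 0.05, 0, 0, -0.07, 0, 0, 0, 0.05, 0, 0, -0.07, 0, 0, 0, 0.05])

```text
t: 4.53
tool_pos: [0.5091, -0.2368, 0.1274]
orientation: [0.281, 3.125, -0.003]
force: [0.1, -1.4, -2.4]
opening: 0.0117
gripper_force: 30.0
```

Run:
```python
from h import *
s,M=st();print(to([.5718,-.0454,.0850],M,s['tool_pos']))
p,d=shot('side');p2,d2=shot('top')
cv2.imwrite('pics/c4.png',cv2.resize(p[230:330,260:360],(600,600),interpolation=cv2.INTER_CUBIC)[:,:,::-1])
```

```text
t 4.53 pos [ 0.5091 -0.2368  0.1274] theta 79.71 tz [ 0.004 -0.002 -1.   ] F [ 0.11 -1.38 -2.38] Tq [ 0.01  0.04 -0.01] op 0.0117 gf 30.0 q6 -1.918
[-0.0273  0.1996  0.0423]
```

View pics/c4.png

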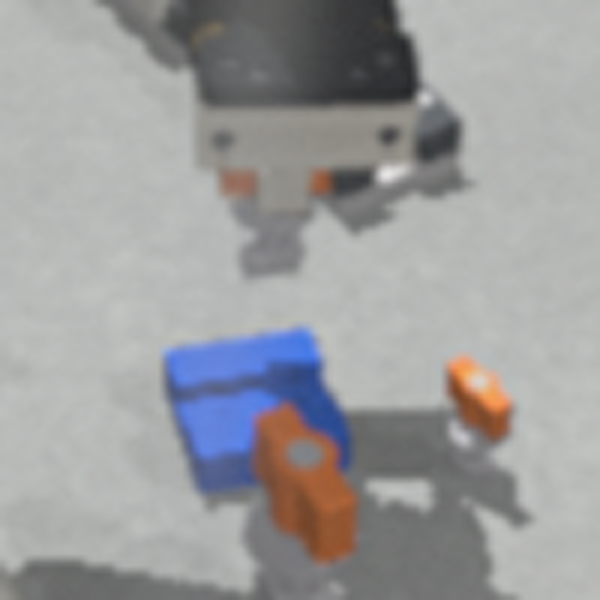

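The crop shows the bolt hanging in the gripper with its head at about (270,262), centred below the fingers. I'll move it over slot_entry and turn it.

Emit:
move_arm(deltas=[-0.004, 0.03, 0, 0, 0, 0.15, 0.05, -0.008, 0.06, 0, 0, 0, 0.3, 0.05, -0.012, 0.09, 0, 0, 0, 0.45, 0.05, -0.016, 0.12, 0, 0, 0, 0.6, 0.05, -0.02, 0.15, 0, 0, 0, 0.75, 0.05, -0.024, 0.18, 0, 0, 0, 0.9, 0.05, -0.027, 0.2, 0, 0, 0, 1.05, 0.05, -0.027, 0.2, 0.02, 0, 0, 1.2, 0.05, -0.027, 0.2, 0.037, 0, 0, 1.244, 0.05, -0.027, 0.2, 0.037, 0, 0, 1.244, 0.05, -0.027, 0.2, 0.037, 0, 0, 1.244, 0.05])

```text
t: 6.0
tool_pos: [0.5697, -0.0442, 0.0877]
orientation: [-2.051, -2.379, 0.001]
force: [1.0, -0.5, -1.5]
opening: 0.0119
gripper_force: 30.0
```

Run:
```python
from h import *
s,M=st();print(to([.5718,-.0454,.0850],M,s['tool_pos']))
p,d=shot('side');p2,d2=shot('top')
np.savez('e1.npz',p=p,W=cloud('side',d),pt=p2,Wt=cloud('top',d2))
u,v=proj('side',[s['tool_pos']])[0].astype(int);print(u,v,proj('top',[s['tool_pos']]))
cv2.imwrite('pics/c5.png',cv2.resize(p[v-40:v+60,u-50:u+50],(600,600),interpolation=cv2.INTER_CUBIC)[:,:,::-1])
```

```text
t 6.0 pos [ 0.5697 -0.0442  0.0877] theta 8.48 tz [-0.001  0.    -1.   ] F [ 1.03 -0.45 -1.46] Tq [-0.03  0.06 -0.01] op 0.0119 gf 30.0 q6 -0.315
[-0.0015  0.0019  0.0027]
309 220 [[299.43483264 206.00240279]]
```

View pics/c5.png

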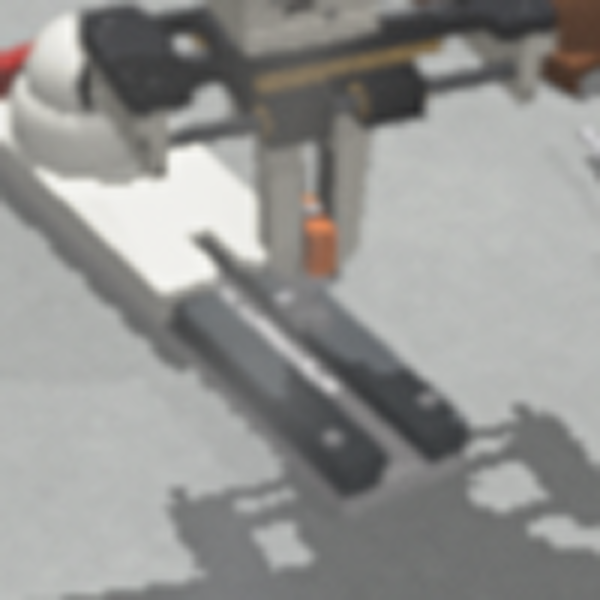

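The crop shows the bolt held over the exposed slot with the wing at (318,245). The head is dark against dark, so I'll go lower and settle first.

Emit:
move_arm(deltas=[0, 0.001, 0.007, 0, 0, 0, 0.05, 0, 0.001, 0.012, 0, 0, 0, 0.05, 0, 0.001, 0.012, 0, 0, 0, 0.05, 0, 0.001, 0.012, 0, 0, 0, 0.05])

```text
t: 6.6
tool_pos: [0.5709, -0.0441, 0.0759]
orientation: [-2.052, -2.379, 0.0]
force: [-0.3, 0.8, -1.4]
opening: 0.0115
gripper_force: 30.0
```

Run:
```python
from h import *
s,M=st();print(to([.5726,-.0451,.0730],M,s['tool_pos']))
p,d=shot('side');p2,d2=shot('top')
u,v=proj('side',[s['tool_pos']])[0].astype(int)
cv2.imwrite('pics/c6.png',cv2.resize(p[v-10:v+40,u-25:u+25],(600,600),interpolation=cv2.INTER_CUBIC)[:,:,::-1])
H=s['tool_pos']-[0,0,.0393]
h=np.array([-.3338,.9426,0]);print(u,v,proj('side',[H,H+.012*h,H-.012*h]).round(1).tolist())
```

```text
t 6.6 pos [ 0.5709 -0.0441  0.0759] theta 8.43 tz [-0.  0. -1.] F [-0.26  0.76 -1.45] Tq [ 0.03  0.05 -0.02] op 0.0115 gf 30.0 q6 -0.314
[-0.0013  0.0015  0.0029]
309 223 [[309.1, 235.8], [306.6, 233.5], [311.6, 238.2]]
```

View pics/c6.png

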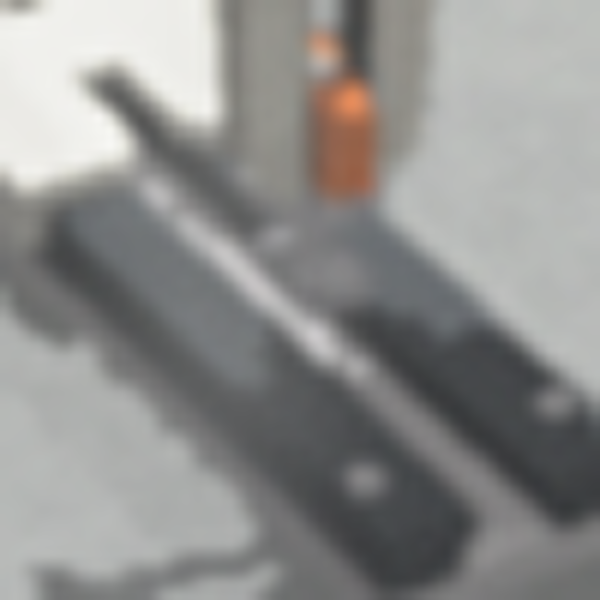

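The crop shows a bolt part at about (325,270) just above the slot band. The direction looks right, so I'll lower by feel in small steps.

Emit:
move_arm(deltas=[-0.001, 0.001, 0.002, 0, 0, 0, 0.05, -0.001, 0.001, 0.004, 0, 0, 0, 0.05, -0.001, 0.001, 0.006, 0, 0, 0, 0.05, -0.001, 0.001, 0.008, 0, 0, 0, 0.05])

```text
t: 7.2
tool_pos: [0.572, -0.0449, 0.0677]
orientation: [-2.052, -2.378, 0.0]
force: [-0.2, 0.0, -2.6]
opening: 0.0121
gripper_force: 30.0
```

Run:
```python
from h import *
s,M=st();print(to([.5726,-.0451,.0700],M,s['tool_pos']))
```

```text
t 7.2 pos [ 0.572  -0.0449  0.0677] theta 8.42 tz [-0.  0. -1.] F [-0.17  0.02 -2.59] Tq [-0.07  0.05 -0.04] op 0.0121 gf 30.0 q6 -0.315
[-0.0003  0.0005 -0.0023]
```

Already 2.5 mm below the rail's top with no force, so the head is in the mouth. I'll keep lowering.

Emit:
move_arm(deltas=[0, 0, 0.003, 0, 0, 0, 0.05, 0, 0, 0.006, 0, 0, 0, 0.05, 0, 0, 0.009, 0, 0, 0, 0.05, 0, 0, 0.012, 0, 0, 0, 0.05, 0, 0, 0.0135, 0, 0, 0, 0.05, 0, 0, 0.0135, 0, 0, 0, 0.05])

```text
t: 7.95
tool_pos: [0.572, -0.0449, 0.0543]
orientation: [-2.052, -2.378, 0.0]
force: [-0.7, 0.3, -1.8]
opening: 0.0115
gripper_force: 30.0
```

Run:
```python
from h import *
s,M=st();h=np.array([-.3338,.9426,0]);print('h in tool',M.T@h, M.T@np.array([-.9426,-.3338,0]))
```

```text
t 7.95 pos [ 0.572  -0.0449  0.0543] theta 8.42 tz [-0.  0. -1.] F [-0.65  0.29 -1.78] Tq [-0.11  0.1  -0.01] op 0.0115 gf 30.0 q6 -0.315
h in tool [ 9.81323701e-01 -1.92148342e-01  9.34128918e-05] [-1.92148358e-01 -9.81323678e-01  2.17500118e-04]
```

Emit:
move_arm(deltas=[0.0098, -0.0019, 0, 0, 0, 0, 0.05, 0.0196, -0.0038, 0, 0, 0, 0, 0.05, 0.0294, -0.0058, 0, 0, 0, 0, 0.05, 0.0393, -0.0077, 0, 0, 0, 0, 0.05, 0.0491, -0.0096, 0, 0, 0, 0, 0.05, 0.0589, -0.0115, 0, 0, 0, 0, 0.05, 0.0589, -0.0115, 0, 0, 0, 0, 0.05])

```text
t: 8.82
tool_pos: [0.5518, 0.0125, 0.0544]
orientation: [-2.051, -2.379, -0.0]
force: [0.7, 0.6, -2.8]
opening: 0.0116
gripper_force: 30.0
```

Run:
```python
from h import *
s,M=st();h=np.array([-.3338,.9426,0]);n=np.array([-.9426,-.3338,0]);dd=s['tool_pos']-np.array([.572,-.0449,.0543]);print('along',dd@h,'lat',dd@n,'Fh',s['force']@h,'Fn',s['force']@n)
```

```text
t 8.82 pos [0.5518 0.0125 0.0544] theta 8.48 tz [-0.  0. -1.] F [ 0.69  0.57 -2.83] Tq [-0.08  0.02  0.04] op 0.0116 gf 30.0 q6 -0.218
along 0.060823339875036964 lat -0.00014674167862955764 Fh 0.30858628981391434 Fn -0.8446862020384299
```

Emit:
move_arm(deltas=[0.0098, -0.0019, 0, 0, 0, 0, 0.05, 0.0196, -0.0038, 0, 0, 0, 0, 0.05, 0.0245, -0.0048, 0, 0, 0, 0, 0.05, 0.0284, -0.0056, 0, 0, 0, 0, 0.05, 0.0324, -0.0063, 0, 0, 0, 0, 0.05, 0.0324, -0.0063, 0, 0, 0, 0, 0.05])

```text
t: 9.57
tool_pos: [0.5411, 0.043, 0.0544]
orientation: [2.052, 2.379, 0.0]
force: [-0.4, 0.3, -1.7]
opening: 0.0118
gripper_force: 30.0
```

```bash
cat >> h.py <<'E'
def slide():
    s,M=st();h=np.array([-.3338,.9426,0]);n=np.array([-.9426,-.3338,0]);dd=s['tool_pos']-np.array([.572,-.0449,.0543]);print('along',(dd@h).round(4),'lat',(dd@n).round(4),'Fh',(s['force']@h).round(2),'Fn',(s['force']@n).round(2))
    return s,M
E
python3 - <<'E'
from h import *
slide()
E
```

```text
t 9.57 pos [0.5411 0.043  0.0544] theta 8.43 tz [ 0.  0. -1.] F [-0.41  0.28 -1.68] Tq [-0.13  0.02  0.07] op 0.0118 gf 30.0 q6 -0.162
along 0.0931 lat -0.0002 Fh 0.4 Fn 0.29
```

Emit:
move_arm(deltas=[0.002, -0.0004, 0, 0, 0, 0, 0.05, 0.0039, -0.0008, 0, 0, 0, 0, 0.05, 0.0059, -0.0012, 0, 0, 0, 0, 0.05, 0.0059, -0.0012, 0, 0, 0, 0, 0.05])

```text
t: 10.07
tool_pos: [0.5391, 0.0485, 0.0544]
orientation: [2.052, 2.378, -0.0]
force: [0.9, -2.1, -2.0]
opening: 0.0114
gripper_force: 30.0
```

Run:
```python
from h import *
slide()
```

```text
t 10.07 pos [0.5391 0.0485 0.0544] theta 8.43 tz [ 0. -0. -1.] F [ 0.89 -2.14 -2.01] Tq [-0.55 -0.06  0.04] op 0.0114 gf 30.0 q6 -0.152
along 0.099 lat -0.0001 Fh -2.32 Fn -0.13
```

Contact, about 2 N: the bracket is being pushed. I'll continue gently.

Emit:
move_arm(deltas=[0.002, -0.0004, 0, 0, 0, 0, 0.05, 0.0039, -0.0008, 0, 0, 0, 0, 0.05, 0.0039, -0.0008, 0, 0, 0, 0, 0.05])

```text
t: 10.45
tool_pos: [0.5386, 0.0508, 0.0548]
orientation: [2.051, 2.376, -0.001]
force: [3.9, -9.7, -2.5]
opening: 0.0116
gripper_force: 30.0
```

Run:
```python
from h import *
slide()
```

```text
t 10.45 pos [0.5386 0.0508 0.0548] theta 8.41 tz [ 0.002 -0.002 -1.   ] F [ 3.93 -9.74 -2.54] Tq [-1.84 -0.64 -0.06] op 0.0116 gf 30.0 q6 -0.145
along 0.1014 lat -0.0005 Fh -10.49 Fn -0.46
```

Emit:
move_arm(deltas=[0.001, -0.0002, 0, 0, 0, 0, 0.05, 0.002, -0.0004, 0, 0, 0, 0, 0.05, 0.002, -0.0004, 0, 0, 0, 0, 0.05])

```text
t: 10.82
tool_pos: [0.5382, 0.0525, 0.055]
orientation: [2.05, 2.376, -0.0]
force: [4.5, -10.4, -3.3]
opening: 0.0117
gripper_force: 30.0
```

Run:
```python
from h import *
slide()
```

```text
t 10.82 pos [0.5382 0.0525 0.055 ] theta 8.4 tz [ 0.003 -0.003 -1.   ] F [  4.52 -10.35  -3.27] Tq [-2.01 -0.79 -0.03] op 0.0117 gf 30.0 q6 -0.141
along 0.1031 lat -0.0007 Fh -11.27 Fn -0.81
```

Run:
```python
from h import *
slide()
p,d=shot('side');a=np.load('side0.npz')['p']
f=lambda q:cv2.resize(q[180:240,245:305],(400,400),interpolation=cv2.INTER_CUBIC)
cv2.imwrite('pics/c7.png',np.hstack([f(a),f(p)])[:,:,::-1])
h=np.array([-.3338,.9426,0]);c=np.array([.538,.0477,.0355]);
print('px per 10mm',proj('side',[c+.105*h,c+.115*h]).round(2).tolist())
g=lambda q:cv2.cvtColor(q,cv2.COLOR_RGB2GRAY)[188:222,255:287].astype(np.float32)
print(cv2.phaseCorrelate(g(a),g(p),cv2.createHanningWindow((32,34),cv2.CV_32F)))
```

```text
t 10.82 pos [0.5382 0.0525 0.055 ] theta 8.4 tz [ 0.003 -0.003 -1.   ] F [  4.52 -10.35  -3.27] Tq [-2.01 -0.79 -0.03] op 0.0117 gf 30.0 q6 -0.141
along 0.1031 lat -0.0007 Fh -11.27 Fn -0.81
px per 10mm [[270.32, 200.56], [268.61, 198.98]]
((-1.4003105295525913, -1.636111634869426), 0.7425041298071543)
```

View pics/c7.png

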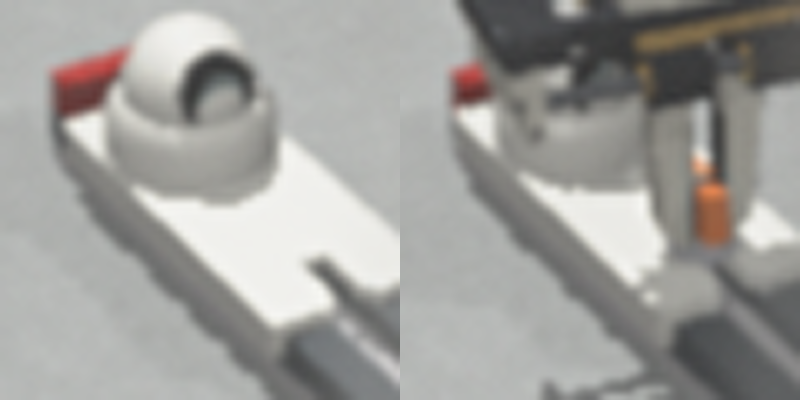

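The right half shows the bracket shifted toward the stop compared with the left half: its corner moved from about (75,120) to (58,108), and the camera by about 9 mm. I'll push a little more to see whether the force climbs.

Emit:
move_arm(deltas=[0.001, -0.0002, 0, 0, 0, 0, 0.05, 0.002, -0.0004, 0, 0, 0, 0, 0.05, 0.002, -0.0004, 0, 0, 0, 0, 0.05])

```text
t: 11.25
tool_pos: [0.5379, 0.0543, 0.0552]
orientation: [2.05, 2.375, 0.0]
force: [5.8, -10.9, -3.2]
opening: 0.0117
gripper_force: 30.0
```

Run:
```python
from h import *
slide()
```

```text
t 11.25 pos [0.5379 0.0543 0.0552] theta 8.4 tz [ 0.003 -0.003 -1.   ] F [  5.81 -10.92  -3.16] Tq [-2.06 -1.    0.03] op 0.0117 gf 30.0 q6 -0.138
along 0.1049 lat -0.001 Fh -12.23 Fn -1.83
```

Emit:
move_arm(deltas=[0.001, -0.0002, 0, 0, 0, 0, 0.05, 0.002, -0.0004, 0, 0, 0, 0, 0.05, 0.002, -0.0004, 0, 0, 0, 0, 0.05])

```text
t: 11.62
tool_pos: [0.5376, 0.0561, 0.0553]
orientation: [2.049, 2.374, 0.001]
force: [6.0, -10.5, -3.5]
opening: 0.0119
gripper_force: 30.0
```

Run:
```python
from h import *
slide()
p,d=shot('side');a=np.load('side0.npz')['p']
g=lambda q:cv2.cvtColor(q,cv2.COLOR_RGB2GRAY)[188:222,255:287].astype(np.float32)
print(cv2.phaseCorrelate(g(a),g(p),cv2.createHanningWindow((32,34),cv2.CV_32F)))
```

```text
t 11.62 pos [0.5376 0.0561 0.0553] theta 8.4 tz [ 0.004 -0.003 -1.   ] F [  6.02 -10.51  -3.47] Tq [-2.17 -1.28  0.02] op 0.0119 gf 30.0 q6 -0.134
along 0.1067 lat -0.0013 Fh -11.91 Fn -2.17
((-1.4307921657121128, -1.3488016578219124), 0.8231214268340005)
```

The force stays flat at 12 N and the camera no longer moves, so the bracket is home and the bolt is tilting in the jaws. I'll release to let it stand up, then move the hand back about 5 mm.

Emit:
move_arm(deltas=[0, 0, 0, 0, 0, 0, 0.3, 0, 0, 0, 0, 0, 0, 0.3, 0, 0, 0, 0, 0, 0, 0.3, -0.0025, 0.0005, 0, 0, 0, 0, 0.3, -0.005, 0.001, 0, 0, 0, 0, 0.3, -0.005, 0.001, 0, 0, 0, 0, 0.3])

```text
t: 12.42
tool_pos: [0.5374, 0.053, 0.0544]
orientation: [2.053, 2.378, 0.0]
force: [0.8, 0.3, -0.1]
opening: 0.0279
gripper_force: 0.0
```

Run:
```python
from h import *
s,M=slide()
p,d=shot('side');p2,d2=shot('top');a=np.load('side0.npz')['p']
g=lambda q:cv2.cvtColor(q,cv2.COLOR_RGB2GRAY)[188:222,255:287].astype(np.float32)
print(cv2.phaseCorrelate(g(a),g(p),cv2.createHanningWindow((32,34),cv2.CV_32F)))
u,v=proj('side',[s['tool_pos']])[0];u,v=int(u),int(v)
x,y=M[:,0],M[:,1]
for al in(0,): 
    w=s['tool_pos']+[0,0,.004]
    q=proj('side',[w-.02*x+[0,0,.011],w-.02*x-[0,0,.011],w+.02*x+[0,0,.011]]);print((q-[u-25,v-25])*12)
cv2.imwrite('pics/c8.png',cv2.resize(p[v-25:v+25,u-25:u+25],(600,600),interpolation=cv2.INTER_CUBIC)[:,:,::-1])
```

```text
t 12.43 pos [0.5374 0.053  0.0544] theta 8.4 tz [ 0. -0. -1.] F [ 0.82  0.26 -0.07] Tq [-0.04  0.08  0.01] op 0.0279 gf 0.0 q6 -0.143
along 0.1038 lat -0.0001 Fh -0.03 Fn -0.86
((-1.0394367124026083, -1.3181710338227148), 0.672379640241464)
[[341.65606561 298.34701471]
 [340.51281651 377.28337416]
 [279.05140622 207.40820383]]
```

View pics/c8.png

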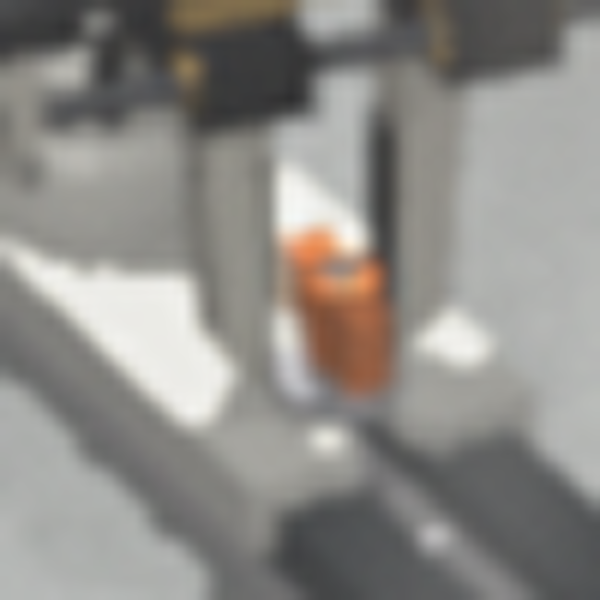

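The wing's near end is at about (350,340), slightly behind where the hand expects it, and it stands free between the open fingers. I'll lift the hand for a clean measurement.

Emit:
move_arm(deltas=[0, 0, -0.05, 0, 0, 0, 0.3, 0, 0, -0.1, 0, 0, 0, 0.3, 0, 0, -0.1, 0, 0, 0, 0.3])

```text
t: 12.9
tool_pos: [0.5408, 0.0533, 0.1599]
orientation: [2.048, 2.373, 0.01]
force: [0.9, 0.4, 0.1]
opening: 0.0281
gripper_force: 0.0
```

Run:
```python
from h import *
s,M=slide()
p,d=shot('side');p2,d2=shot('top');np.savez('e2.npz',p=p,pt=p2)
for zc in(.0555,.0575): 
  r=fitwing('side',p,.539,.049,np.radians(98.4),zc,16);w=np.array([r[0]/1e3,r[1]/1e3,0]);dd=w-np.array([.572,-.0449,0])
  print(np.round(r,3),'along',dd@np.array([-.3338,.9426,0]),'lat',dd@np.array([-.9426,-.3338,0]))
# bracket front corner tracking: profile along rail on plate top, initial vs now
a=np.load('side0.npz')['p'];c0=np.array([.5380,.0477]);h=np.array([-.3338,.9426]);n=np.array([-.9426,-.3338])
sx=np.arange(-.07,.03,.0005)
for nm,q in(('0',a),('1',p)):
    for vv in(-.03,-.024,.024,.03):
        X=np.zeros((len(sx),1,3));X[:,0,:2]=c0+sx[:,None]*h+vv*n;X[...,2]=.0355
        pr=sample('side',q,X)[:,0];g=np.gradient(cv2.GaussianBlur(pr[None],(0,0),3)[0]);print(nm,vv,sx[np.argmax(g)]*1e3)
cv2.imwrite('pics/c9.png',cv2.resize(p[180:255,240:340],(800,600),interpolation=cv2.INTER_CUBIC)[:,:,::-1])
```

```text
t 12.9 pos [0.5408 0.0533 0.1599] theta 8.42 tz [ 0.009  0.    -1.   ] F [0.87 0.44 0.06] Tq [-0.09  0.04  0.02] op 0.0281 gf 0.0 q6 -0.143
along 0.103 lat -0.0033 Fh 0.12 Fn -0.97
[543.125  51.956   1.617  12.595] along 0.10093515275940275 lat -0.005113339513741655
[542.293  49.018   1.614  12.729] along 0.09844348559762099 lat -0.003347997907830573
0 -0.03 -36.99999999999998
0 -0.024 -37.99999999999998
0 0.024 -37.49999999999998
0 0.03 -37.99999999999998
1 -0.03 -26.499999999999968
1 -0.024 -27.499999999999968
1 0.024 -27.499999999999968
1 0.03 -27.999999999999968
```

View pics/c9.png

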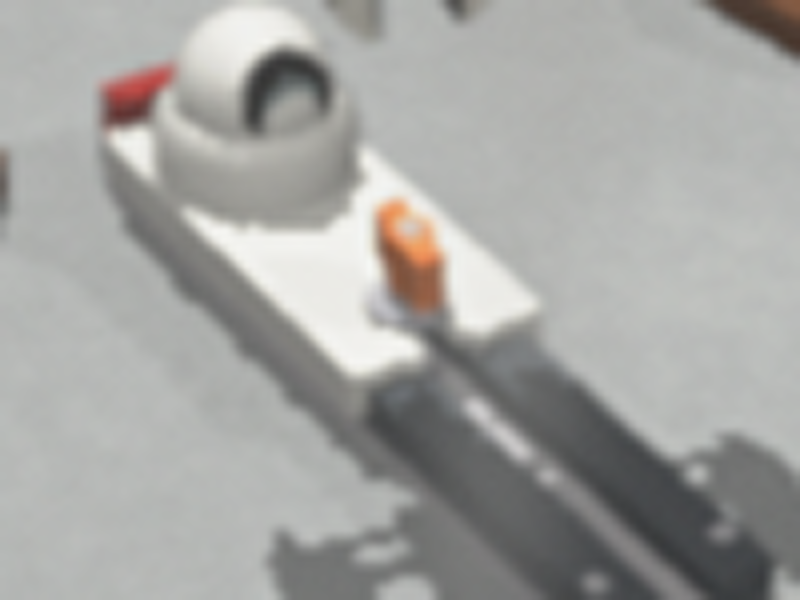

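The bracket is flush against the red stop (its edge moved exactly 10 mm) and the bolt stands upright in the notch, wing at (410,255). I'll refine the wing's position relative to the hand before regrasping.

Run:
```python
from h import *
D=np.load('e2.npz');h=np.array([-.3338,.9426,0]);n=np.array([-.9426,-.3338,0]);b=np.array([.572,-.0449,0])
from scipy.optimize import minimize
def fit(c,p,zc,x0,r,Z):
    u,v=proj(c,[[x0[0],x0[1],zc]])[0];roi=(int(u)-r,int(v)-r,2*r,2*r)
    q=p[roi[1]:roi[1]+2*r,roi[0]:roi[0]+2*r].astype(float)
    sat=(q[...,0]-q[...,2])/(q[...,0]+1);o=np.clip(sat/.6,0,1)
    f=lambda s:np.sum((prism(c,s[0]/1e3,s[1]/1e3,s[2]/50,zc,roi)-o)**2)
    z0=np.array([x0[0]*1e3,x0[1]*1e3,x0[2]*50])
    return min((minimize(f,z0+[0,0,dz],method='Nelder-Mead',options=dict(initial_simplex=z0+np.array([[0,0,dz],[4,0,dz],[0,4,dz],[0,0,dz+6]]))) for dz in(-8,0,8)),key=lambda r:r.fun)
for c,p,x0,zc,r in(('side',D['p'],(.541,.05,1.65),.0574,12),('side',np.load('side0.npz')['p'],(.5067,-.236,-.18),.0595,9),('top',D['pt'],(.539,.05,1.65),.0574,9)):
    R=fit(c,p,zc,x0,r,0);w=np.array([R.x[0],R.x[1],0])/1e3
    print(c,w,R.x[2]/50,R.fun,'along',(w-b)@h,'lat',(w-b)@n)
t=np.array([.5374,.053,.0544]);th=np.radians(8.4);y=np.array([np.cos(th),np.sin(th),0]);x=np.array([-y[1],y[0],0])
u,v=proj('side',[t])[0].astype(int)
print((proj('side',[t-y*.014-x*.0075+[0,0,-.011],t+y*.014-x*.0075+[0,0,-.011],t-y*.014-x*.0075+[0,0,.02],t+y*.014-x*.0075+[0,0,.02]])-[u-25,v-25])*12)
```

```text
side [0.54212654 0.04841192 0.        ] 1.602072086333655 9.64550975186586 along 0.09792757375392541 lat -0.0029887961570609044
side [ 0.50951194 -0.23639553  0.        ] -0.1731335337939045 18.34881851143258 along -0.1596451772964625 lat 0.12282245348340545
top [0.59825926 0.0617037  0.        ] 0.9033333333333338 17.455775438419373 along 0.09171931037037054 lat -0.060336294074073836
[[263.97835232 374.41391794]
 [376.50661634 350.23791766]
 [264.56890286 263.37611097]
 [378.5794726  239.57807558]]
```

Emit:
move_arm(deltas=[-0.002, 0.001, 0, 0, 0, -0.17, 0.3, -0.002, 0.001, 0, 0, 0, -0.34, 0.65, -0.002, 0.001, 0, 0, 0, -0.51, 0.65, -0.002, 0.001, 0, 0, 0, -0.68, 0.65, -0.002, 0.001, 0, 0, 0, -0.85, 0.65, -0.002, 0.001, 0, 0, 0, -1.02, 0.65, -0.002, 0.001, 0, 0, 0, -1.19, 0.65, -0.002, 0.001, 0.03, 0, 0, -1.36, 0.65, -0.002, 0.001, 0.06, 0, 0, -1.53, 0.65, -0.002, 0.001, 0.06, 0, 0, -1.53, 0.65, -0.002, 0.001, 0.06, 0, 0, -1.53, 0.65], squeeze=4)

```text
t: 14.38
tool_pos: [0.5384, 0.0514, 0.0943]
orientation: [0.161, -3.136, -0.0]
force: [0.2, -0.5, -0.1]
opening: 0.0601
gripper_force: 0.0
```

Run:
```python
from h import *
s,M=slide();print(to([.5386,.0510,.0545],M,s['tool_pos']))
```

```text
t 14.38 pos [0.5384 0.0514 0.0943] theta 95.87 tz [-0.001  0.    -1.   ] F [ 0.16 -0.52 -0.14] Tq [ 0.01  0.02 -0.03] op 0.0601 gf 0.0 q6 -1.673
along 0.102 lat -0.0004 Fh -0.54 Fn 0.02
[-0.0002 -0.0004  0.0398]
```

Emit:
move_arm(deltas=[0, 0, 0.02, 0, 0, 0, 0.65, 0, 0, 0.039, 0, 0, 0, 0.65, 0, 0, 0.039, 0, 0, 0, 0.65, 0, 0, 0.039, 0, 0, 0, 0.4, 0, 0, 0.039, 0, 0, 0, 0.4, 0, 0, 0.039, 0, 0, 0, 0.4, 0, 0, 0.039, 0, 0, 0, 0.4], squeeze=4)

```text
t: 15.25
tool_pos: [0.5392, 0.0513, 0.0561]
orientation: [-0.167, 3.136, -0.0]
force: [0.7, -0.4, 2.8]
opening: 0.0414
gripper_force: 4.0
```

Run:
```python
from h import *
s,M=slide()
```

```text
t 15.25 pos [0.5392 0.0513 0.0561] theta 96.08 tz [ 0.001 -0.    -1.   ] F [ 0.66 -0.38  2.8 ] Tq [-0.15 -0.05 -0.07] op 0.0414 gf 4.0 q6 -1.677
along 0.1016 lat -0.0012 Fh -0.58 Fn -0.5
```

Both ends are gripped lightly, so the wing's centre is at along ≈ 101.6 mm. I'll open, lift, turn back and grip across.

Emit:
move_arm(deltas=[0, 0, 0, 0, 0, 0, 0.65, 0, 0, 0, 0, 0, 0, 0.65, 0, 0, -0.025, 0, 0, 0, 0.65, 0, 0, -0.05, 0, 0, 0.1, 0.65, 0, 0, -0.05, 0, 0, 0.28, 0.65, 0, 0, -0.05, 0, 0, 0.46, 0.65, 0, 0, -0.05, 0, 0, 0.64, 0.6, 0, 0, -0.05, 0, 0, 0.82, 0.5, 0, 0, -0.05, 0, 0, 1.0, 0.4, 0, 0, -0.05, 0, 0, 1.18, 0.35, 0, 0, -0.05, 0, 0, 1.36, 0.35, 0, 0, -0.05, 0, 0, 1.54, 0.35])

```text
t: 16.75
tool_pos: [0.5384, 0.0514, 0.1051]
orientation: [-2.071, -2.362, 0.0]
force: [-1.3, -0.5, -0.1]
opening: 0.0327
gripper_force: 0.0
```

Emit:
move_arm(deltas=[0, 0, 0, 0, 0, 0.066, 0.35, 0, 0, 0, 0, 0, 0.066, 0.35, 0, 0, 0, 0, 0, 0.066, 0.35])

```text
t: 17.12
tool_pos: [0.5385, 0.0514, 0.1053]
orientation: [-2.139, -2.301, 0.0]
force: [0.4, -0.5, -0.3]
opening: 0.0325
gripper_force: 0.0
```

Run:
```python
from h import *
s,M=slide();print(to([.5388,.0511,.0535],M,s['tool_pos']))
```

```text
t 17.12 pos [0.5385 0.0514 0.1053] theta 4.16 tz [-0.  0. -1.] F [ 0.39 -0.48 -0.27] Tq [-0.06  0.07  0.02] op 0.0325 gf 0.0 q6 -0.072
along 0.1019 lat -0.0006 Fh -0.58 Fn -0.21
[-0.0003  0.0003  0.0518]
```

Emit:
move_arm(deltas=[0, 0, 0.025, 0, 0, 0, 0.35, 0, 0, 0.045, 0, 0, 0, 0.35, 0, 0, 0.0515, 0, 0, 0, 0.35, 0, 0, 0.0515, 0, 0, 0, 0.35, 0, 0, 0.0515, 0, 0, 0, 0.05, 0, 0, 0.0515, 0, 0, 0, 0.05, 0, 0, 0.0515, 0, 0, 0, 0.05, 0, 0, 0.0515, 0, 0, 0, 0.05], squeeze=50)

```text
t: 18.12
tool_pos: [0.5392, 0.0513, 0.0545]
orientation: [2.141, 2.298, 0.001]
force: [0.8, 0.8, 1.8]
opening: 0.0115
gripper_force: 50.0
```

Run:
```python
from h import *
s,M=slide();h=np.array([-.3338,.9426,0]);print(M.T@h)
```

```text
t 18.12 pos [0.5392 0.0513 0.0545] theta 4.07 tz [ 0.001 -0.    -1.   ] F [0.8  0.77 1.85] Tq [-0.02  0.    0.  ] op 0.0115 gf 50.0 q6 -0.071
along 0.1017 lat -0.0012 Fh 0.46 Fn -1.01
[ 9.63910271e-01 -2.66071452e-01 -4.13563113e-04]
```

Emit:
move_arm(deltas=[0.001, -0.0003, 0, 0, 0, 0, 0.05, 0.0019, -0.0005, 0, 0, 0, 0, 0.05, 0.0019, -0.0005, 0, 0, 0, 0, 0.05])

```text
t: 18.5
tool_pos: [0.5385, 0.0531, 0.0544]
orientation: [2.14, 2.298, 0.001]
force: [0.8, -3.2, 4.2]
opening: 0.0118
gripper_force: 50.0
```

Run:
```python
from h import *
s,M=slide()
```

```text
t 18.5 pos [0.5385 0.0531 0.0544] theta 4.07 tz [ 0.001 -0.    -1.   ] F [ 0.85 -3.17  4.16] Tq [-0.65 -0.22  0.01] op 0.0118 gf 50.0 q6 -0.067
along 0.1035 lat -0.0011 Fh -3.27 Fn 0.26
```

Emit:
move_arm(deltas=[0.001, -0.0003, -0.0005, 0, 0, 0, 0.05, 0.001, -0.0003, -0.0005, 0, 0, 0, 0.05])

```text
t: 18.75
tool_pos: [0.5378, 0.0543, 0.0545]
orientation: [2.141, 2.299, 0.001]
force: [1.9, -1.7, 3.1]
opening: 0.0118
gripper_force: 50.0
```

Run:
```python
from h import *
s,M=slide()
```

```text
t 18.75 pos [0.5378 0.0543 0.0545] theta 4.07 tz [ 0.  0. -1.] F [ 1.93 -1.71  3.13] Tq [-0.43 -0.36  0.03] op 0.0118 gf 50.0 q6 -0.065
along 0.1049 lat -0.0009 Fh -2.25 Fn -1.25
```

Emit:
move_arm(deltas=[0.001, -0.0003, 0, 0, 0, 0, 0.05, 0.0014, -0.0004, 0, 0, 0, 0, 0.05, 0.0014, -0.0004, 0, 0, 0, 0, 0.05])

```text
t: 19.12
tool_pos: [0.5377, 0.0548, 0.0545]
orientation: [2.14, 2.298, -0.0]
force: [3.7, -5.9, 1.3]
opening: 0.0115
gripper_force: 50.0
```

Run:
```python
from h import *
s,M=slide()
```

```text
t 19.12 pos [0.5377 0.0548 0.0545] theta 4.06 tz [ 0.001 -0.001 -1.   ] F [ 3.73 -5.87  1.26] Tq [-1.26 -0.68 -0.01] op 0.0115 gf 50.0 q6 -0.063
along 0.1054 lat -0.0009 Fh -6.78 Fn -1.56
```

The force is rising with little motion: seated and home at ≈105 mm. Now I'll turn clockwise.

Emit:
move_arm(deltas=[0, 0, 0, 0, 0, 0.17, 0.05, 0, 0, 0, 0, 0, 0.34, 0.05, 0, 0, 0, 0, 0, 0.51, 0.05, 0, 0, 0, 0, 0, 0.68, 0.05, 0, 0, 0, 0, 0, 0.68, 0.05])

```text
t: 19.75
tool_pos: [0.5396, 0.0542, 0.0551]
orientation: [2.784, 1.447, 0.006]
force: [11.2, -8.6, -4.0]
opening: 0.0115
gripper_force: 50.0
```

Run:
```python
from h import *
s,M=slide()
```

```text
t 19.75 pos [0.5396 0.0542 0.0551] theta -35.06 tz [ 0.005 -0.002 -1.   ] F [11.21 -8.61 -3.97] Tq [-1.62 -2.21  0.06] op 0.0115 gf 50.0 q6 0.62
along 0.1042 lat -0.0025 Fh -11.86 Fn -7.69
```

Sideways force is building up, so I'll follow it (+2 mm along tool y) while turning on in small steps.

Emit:
move_arm(deltas=[0, 0.001, 0, 0, 0, 0, 0.05, 0, 0.002, 0, 0, 0, 0, 0.05, 0, 0.002, 0, 0, 0, 0.12, 0.05, 0, 0.002, 0, 0, 0, 0.24, 0.05, 0, 0.002, 0, 0, 0, 0.24, 0.05])

```text
t: 20.38
tool_pos: [0.5405, 0.0534, 0.0549]
orientation: [2.938, 1.105, 0.005]
force: [8.7, -7.1, -1.5]
opening: 0.0117
gripper_force: 50.0
```

```bash
cat >> h.py <<'E'
def follow():
    s,M=slide();print('F tool',(M.T@s['force']).round(1),'Tq tool',(M.T@s['wrist_torque']).round(2))
    return s,M
E
python3 - <<'E'
from h import *
follow()
E
```

```text
t 20.38 pos [0.5405 0.0534 0.0549] theta -48.76 tz [ 0.004 -0.002 -1.   ] F [ 8.72 -7.08 -1.49] Tq [-1.39 -1.69  0.1 ] op 0.0117 gf 50.0 q6 0.857
along 0.1031 lat -0.0031 Fh -9.59 Fn -5.86
F tool [ 1.9 11.1  1.5] Tq tool [-2.16  0.35 -0.1 ]
```

The bolt has tilted in the jaws and is rotating with them. I'll release it so it stands up, set the hand on the true axis, and regrip.

Emit:
move_arm(deltas=[0, 0, 0, 0, 0, 0, 0.3, 0, 0, 0, 0, 0, 0, 0.3, -0.0015, 0, 0, 0, 0, 0, 0.3, -0.0015, 0, 0, 0, 0, 0, 0.3, -0.0015, 0, 0, 0, 0, 0, 0.3])

```text
t: 21.0
tool_pos: [0.5375, 0.0535, 0.0543]
orientation: [-2.939, -1.109, 0.0]
force: [-0.4, -0.3, -0.2]
opening: 0.0278
gripper_force: 0.0
```

Run:
```python
from h import *
s,M=follow();print(to([.5377,.0538,.0543],M,s['tool_pos']))
p,d=shot('side');u,v=proj('side',[s['tool_pos']])[0].astype(int)
cv2.imwrite('pics/c10.png',cv2.resize(p[v-25:v+25,u-25:u+25],(600,600),interpolation=cv2.INTER_CUBIC)[:,:,::-1])
```

```text
t 21.0 pos [0.5375 0.0535 0.0543] theta -48.64 tz [-0.  0. -1.] F [-0.4  -0.34 -0.2 ] Tq [-0.03  0.08  0.03] op 0.0278 gf 0.0 q6 0.853
along 0.1043 lat -0.0003 Fh -0.19 Fn 0.49
F tool [-0.5 -0.   0.2] Tq tool [ 0.03 -0.08 -0.03]
[ 0.0004 -0.0001 -0.    ]
```

I've used up the picture allowance (slightly over), so from here I go by numbers. Regrip and keep turning.

Emit:
move_arm(deltas=[0, 0, 0, 0, 0, 0, 0.05, 0, 0, 0, 0, 0, 0, 0.05, 0, 0, 0, 0, 0, 0, 0.05, 0, 0, 0, 0, 0, 0, 0.05], squeeze=40)

```text
t: 21.55
tool_pos: [0.5389, 0.0522, 0.0549]
orientation: [2.937, 1.108, 0.003]
force: [4.3, -5.7, -1.4]
opening: 0.012
gripper_force: 40.0
```

Run:
```python
from h import *
follow()
```

```text
t 21.55 pos [0.5389 0.0522 0.0549] theta -48.66 tz [ 0.003 -0.002 -1.   ] F [ 4.3  -5.7  -1.43] Tq [-1.2  -0.75  0.07] op 0.012 gf 40.0 q6 0.853
along 0.1025 lat -0.0012 Fh -6.81 Fn -2.15
F tool [-0.5  7.1  1.5] Tq tool [-1.4  -0.23 -0.07]
```

Emit:
move_arm(deltas=[0, 0, 0, 0, 0, 0.15, 0.05, 0, 0, 0, 0, 0, 0.3, 0.05, 0, 0, 0, 0, 0, 0.4, 0.05, 0, 0, 0, 0, 0, 0.4, 0.05])

```text
t: 22.05
tool_pos: [0.5396, 0.0518, 0.0552]
orientation: [3.098, 0.5, 0.006]
force: [6.1, -7.1, -3.0]
opening: 0.0121
gripper_force: 40.0
```

Run:
```python
from h import *
follow()
```

```text
t 22.05 pos [0.5396 0.0518 0.0552] theta -71.67 tz [ 0.004 -0.002 -1.   ] F [ 6.05 -7.11 -3.02] Tq [-1.49 -1.16  0.04] op 0.0121 gf 40.0 q6 1.255
along 0.102 lat -0.0017 Fh -8.72 Fn -3.33
F tool [3.5 8.6 3.1] Tq tool [-1.78  0.63 -0.05]
```

Emit:
move_arm(deltas=[0.0005, 0.001, 0, 0, 0, 0, 0.05, 0.001, 0.002, 0, 0, 0, 0, 0.05, 0.001, 0.002, 0, 0, 0, 0.15, 0.05, 0.001, 0.002, 0, 0, 0, 0.3, 0.05, 0.001, 0.002, 0, 0, 0, 0.3, 0.05])

```text
t: 22.68
tool_pos: [0.5406, 0.0511, 0.0549]
orientation: [3.14, 0.031, 0.004]
force: [6.6, -4.8, -2.5]
opening: 0.0117
gripper_force: 40.0
```

Run:
```python
from h import *
follow()
```

```text
t 22.68 pos [0.5406 0.0511 0.0549] theta -88.88 tz [ 0.003 -0.001 -1.   ] F [ 6.64 -4.78 -2.51] Tq [-0.83 -1.04  0.07] op 0.0117 gf 40.0 q6 1.552
along 0.101 lat -0.0024 Fh -6.73 Fn -4.66
F tool [6.5 4.9 2.5] Tq tool [-0.85  1.02 -0.07]
```

Emit:
move_arm(deltas=[0.001, 0.001, 0, 0, 0, 0, 0.05, 0.001, 0.001, 0, 0, 0, 0.15, 0.05, 0.001, 0.001, 0, 0, 0, 0.3, 0.05, 0.001, 0.001, 0, 0, 0, 0.4, 0.05, 0.001, 0.001, 0, 0, 0, 0.4, 0.05])

```text
t: 23.3
tool_pos: [0.5406, 0.0504, 0.054]
orientation: [3.085, -0.593, 0.002]
force: [6.1, -3.7, -7.4]
opening: 0.0119
gripper_force: 40.0
```

Run:
```python
from h import *
follow()
```

```text
t 23.3 pos [0.5406 0.0504 0.054 ] theta -111.75 tz [ 0.001 -0.001 -1.   ] F [ 6.07 -3.66 -7.39] Tq [-0.63 -1.02  0.06] op 0.0119 gf 40.0 q6 1.95
along 0.1003 lat -0.0023 Fh -5.47 Fn -4.5
F tool [7.  1.1 7.4] Tq tool [-0.21  1.18 -0.06]
```

Emit:
move_arm(deltas=[0.001, 0, 0.001, 0, 0, 0, 0.05, 0.0015, 0, 0.001, 0, 0, 0.12, 0.05, 0.0015, 0, 0.001, 0, 0, 0.24, 0.05, 0.0015, 0, 0.001, 0, 0, 0.24, 0.05])

```text
t: 23.8
tool_pos: [0.5411, 0.05, 0.0536]
orientation: [2.992, -0.954, -0.002]
force: [-4.0, -3.4, 6.2]
opening: 0.0116
gripper_force: 40.0
```

Run:
```python
from h import *
follow()
```

```text
t 23.8 pos [0.5411 0.05   0.0536] theta -125.37 tz [-0.001 -0.    -1.   ] F [-4.04 -3.43  6.17] Tq [-0.59  0.77  0.08] op 0.0116 gf 40.0 q6 2.187
along 0.0998 lat -0.0026 Fh -1.89 Fn 4.95
F tool [-1.3  5.1 -6.2] Tq tool [-0.93 -0.29 -0.07]
```

Emit:
move_arm(deltas=[0, 0, 0, 0, 0, 0, 0.35, 0, 0, 0, 0, 0, 0, 0.35, 0, 0, -0.025, 0, 0, 0, 0.35, 0, 0, -0.045, 0, 0, -0.1, 0.35, 0, 0, -0.045, 0, 0, -0.28, 0.35, 0, 0, -0.045, 0, 0, -0.46, 0.35, 0, 0, -0.045, 0, 0, -0.64, 0.35, 0, 0, -0.045, 0, 0, -0.82, 0.35, 0, 0, -0.045, 0, 0, -1.0, 0.35, 0, 0, -0.045, 0, 0, -1.18, 0.35, 0, 0, -0.045, 0, 0, -1.36, 0.35, 0, 0, -0.045, 0, 0, -1.54, 0.35])

```text
t: 25.3
tool_pos: [0.5415, 0.0506, 0.0982]
orientation: [-2.808, -1.407, 0.0]
force: [-0.1, -0.1, -0.5]
opening: 0.033
gripper_force: 0.0
```

Emit:
move_arm(deltas=[0, 0, 0, 0, 0, -0.18, 0.35, 0, 0, 0, 0, 0, -0.36, 0.35, 0, 0, 0, 0, 0, -0.54, 0.35, 0, 0, 0, 0, 0, -0.72, 0.35, 0, 0, 0, 0, 0, -0.9, 0.35, 0, 0, 0, 0, 0, -1.08, 0.35, 0, 0, 0, 0, 0, -1.26, 0.35, 0, 0, 0, 0, 0, -1.44, 0.35, 0, 0, 0, 0, 0, -1.6, 0.35, 0, 0, 0, 0, 0, -1.6, 0.35, 0, 0, 0, 0, 0, -1.6, 0.35])

```text
t: 26.68
tool_pos: [0.5416, 0.0505, 0.0983]
orientation: [-0.963, -2.99, -0.0]
force: [-0.3, -0.1, -0.4]
opening: 0.0325
gripper_force: 0.0
```

Run:
```python
from h import *
s,M=follow();print(to([.5399,.0503,.0525],M,s['tool_pos']))
p,d=shot('side')
h=np.array([-.3338,.9426,0]);n=np.array([-.9426,-.3338,0]);b=np.array([.572,-.0449,0])
for zc in (.055,):
  r=fitwing('side',p,.541,.049,np.radians(-35),zc,13);w=np.array([r[0]/1e3,r[1]/1e3,0]);print(np.round(r,3),(w-b)@h,(w-b)@n)
c0=np.array([.5380,.0477]);h=h[:2];n=n[:2];sx=np.arange(-.07,.03,.0005)
for vv in(-.03,-.024,.024,.03):
        X=np.zeros((len(sx),1,3));X[:,0,:2]=c0+sx[:,None]*h+vv*n;X[...,2]=.0355
        pr=sample('side',p,X)[:,0];g=np.gradient(cv2.GaussianBlur(pr[None],(0,0),3)[0]);print(vv,sx[np.argmax(g)]*1e3)
```

```text
t 26.68 pos [0.5416 0.0505 0.0983] theta 54.31 tz [-0.  0. -1.] F [-0.27 -0.05 -0.39] Tq [-0.04  0.01 -0.01] op 0.0325 gf 0.0 q6 -0.949
along 0.1 lat -0.0032 Fh 0.04 Fn 0.27
F tool [ 0.2 -0.2  0.4] Tq tool [ 0.04 -0.01  0.01]
[ 0.0013 -0.0011  0.0458]
[541.057  55.141  -0.847  19.025] 0.1046279405855714 -0.004226571981542835
-0.03 -4.9999999999999485
-0.024 -34.49999999999997
0.024 -27.499999999999968
0.03 -28.49999999999997
```

Emit:
move_arm(deltas=[0.001, -0.001, 0.02, 0, 0, 0, 0.35, 0.001, -0.001, 0.04, 0, 0, 0, 0.35, 0.001, -0.001, 0.045, 0, 0, 0, 0.35, 0.001, -0.001, 0.045, 0, 0, 0, 0.35, 0.001, -0.001, 0.045, 0, 0, 0, 0.05, 0.001, -0.001, 0.045, 0, 0, 0, 0.05, 0.001, -0.001, 0.045, 0, 0, 0, 0.05, 0.001, -0.001, 0.045, 0, 0, 0, 0.05], squeeze=50)

```text
t: 27.72
tool_pos: [0.5407, 0.05, 0.0541]
orientation: [0.958, 2.991, 0.0]
force: [0.2, 0.4, 6.1]
opening: 0.0115
gripper_force: 49.9
```

Run:
```python
from h import *
follow()
```

```text
t 27.73 pos [0.5407 0.05   0.0541] theta 54.49 tz [ 0.001 -0.    -1.   ] F [0.16 0.39 6.12] Tq [-0.19  0.29  0.1 ] op 0.0115 gf 49.9 q6 -0.953
along 0.0999 lat -0.0022 Fh 0.31 Fn -0.28
F tool [ 0.1  0.4 -6.1] Tq tool [ 0.32  0.13 -0.1 ]
```

Emit:
move_arm(deltas=[0.0008, 0.0006, -0.0007, 0, 0, 0, 0.05, 0.0008, 0.0006, -0.0007, 0, 0, 0.15, 0.05, 0.0008, 0.0006, -0.0007, 0, 0, 0.3, 0.05, 0.0008, 0.0006, -0.0007, 0, 0, 0.3, 0.05])

```text
t: 28.22
tool_pos: [0.5403, 0.05, 0.0541]
orientation: [1.397, 2.812, -0.002]
force: [2.5, -6.4, 0.6]
opening: 0.0118
gripper_force: 49.9
```

Run:
```python
from h import *
follow()
```

```text
t 28.23 pos [0.5403 0.05   0.0541] theta 37.16 tz [ 0.001 -0.002 -1.   ] F [ 2.5  -6.43  0.64] Tq [-1.14 -0.2   0.02] op 0.0118 gf 49.9 q6 -0.649
along 0.1001 lat -0.0018 Fh -6.9 Fn -0.21
F tool [-6.6 -1.9 -0.6] Tq tool [ 0.53 -1.03 -0.02]
```

Firmly seated at ≈100 mm. I'll continue turning.

Emit:
move_arm(deltas=[0, 0, 0, 0, 0, 0.15, 0.05, 0, 0, 0, 0, 0, 0.3, 0.05, 0, 0, 0, 0, 0, 0.3, 0.05])

```text
t: 28.6
tool_pos: [0.54, 0.0499, 0.0541]
orientation: [1.802, 2.572, -0.002]
force: [-0.7, -6.9, 2.1]
opening: 0.012
gripper_force: 49.9
```

Run:
```python
from h import *
follow()
```

```text
t 28.6 pos [0.54   0.0499 0.0541] theta 19.97 tz [-0.    -0.002 -1.   ] F [-0.72 -6.89  2.07] Tq [-1.25  0.1   0.06] op 0.012 gf 49.9 q6 -0.349
along 0.1 lat -0.0015 Fh -6.26 Fn 2.98
F tool [-6.2 -3.  -2.1] Tq tool [ 0.52 -1.14 -0.06]
```

Emit:
move_arm(deltas=[0, 0, 0, 0, 0, 0.1, 0.05, 0, 0, 0, 0, 0, 0.2, 0.05, 0, 0, 0, 0, 0, 0.2, 0.05])

```text
t: 28.98
tool_pos: [0.5398, 0.0498, 0.0541]
orientation: [2.049, 2.38, -0.003]
force: [-2.0, -6.4, 3.3]
opening: 0.0115
gripper_force: 49.9
```

Run:
```python
from h import *
follow()
```

```text
t 28.98 pos [0.5398 0.0498 0.0541] theta 8.56 tz [-0.    -0.002 -1.   ] F [-2.03 -6.43  3.28] Tq [-1.27  0.26  0.13] op 0.0115 gf 49.9 q6 -0.15
along 0.1 lat -0.0013 Fh -5.39 Fn 4.06
F tool [-6.1 -3.  -3.3] Tq tool [ 0.45 -1.22 -0.13]
```

Emit:
move_arm(deltas=[0, 0, 0, 0, 0, 0.1, 0.05, 0, 0, 0, 0, 0, 0.2, 0.05, 0, 0, 0, 0, 0, 0.2, 0.05])

```text
t: 29.35
tool_pos: [0.5396, 0.0498, 0.0541]
orientation: [2.276, 2.164, -0.003]
force: [-2.5, -7.3, 4.4]
opening: 0.0117
gripper_force: 49.9
```

Run:
```python
from h import *
follow()
```

```text
t 29.35 pos [0.5396 0.0498 0.0541] theta -2.9 tz [-0.001 -0.002 -1.   ] F [-2.55 -7.34  4.4 ] Tq [-1.36  0.53  0.16] op 0.0117 gf 49.9 q6 0.05
along 0.1001 lat -0.0011 Fh -6.07 Fn 4.85
F tool [-7.5 -2.2 -4.4] Tq tool [ 0.46 -1.39 -0.16]
```

Emit:
move_arm(deltas=[0, 0, 0, 0, 0, 0.1, 0.05, 0, 0, 0, 0, 0, 0.2, 0.05, 0, 0, 0, 0, 0, 0.2, 0.05])

```text
t: 29.72
tool_pos: [0.5394, 0.0498, 0.0541]
orientation: [2.481, 1.926, -0.004]
force: [-3.0, -5.9, 4.7]
opening: 0.0118
gripper_force: 49.9
```

Run:
```python
from h import *
follow()
```

```text
t 29.73 pos [0.5394 0.0498 0.0541] theta -14.35 tz [-0.001 -0.002 -1.   ] F [-2.99 -5.9   4.69] Tq [-1.24  0.72  0.17] op 0.0118 gf 49.9 q6 0.25
along 0.1002 lat -0.0009 Fh -4.56 Fn 4.79
F tool [-6.5 -1.4 -4.7] Tq tool [ 0.39 -1.38 -0.17]
```

Torque is rising as it should: nut ≈ 2.15 rad by angle count. A last 0.15 rad, then let go.

Emit:
move_arm(deltas=[0, 0, 0, 0, 0, 0.08, 0.05, 0, 0, 0, 0, 0, 0.15, 0.05, 0, 0, 0, 0, 0, 0.15, 0.05, 0, 0, 0, 0, 0, 0.15, 0.05])

```text
t: 30.22
tool_pos: [0.5393, 0.0499, 0.0541]
orientation: [2.617, 1.737, -0.004]
force: [-4.1, -6.6, 6.4]
opening: 0.0114
gripper_force: 49.9
```

Run:
```python
from h import *
follow()
```

```text
t 30.23 pos [0.5393 0.0499 0.0541] theta -22.86 tz [-0.002 -0.002 -1.   ] F [-4.12 -6.59  6.43] Tq [-1.27  0.87  0.26] op 0.0114 gf 49.9 q6 0.399
along 0.1003 lat -0.0008 Fh -4.84 Fn 6.08
F tool [-7.7 -1.2 -6.4] Tq tool [ 0.31 -1.51 -0.26]
```

Emit:
move_arm(deltas=[0, 0, 0, 0, 0, 0, 0.35, 0, 0, 0, 0, 0, 0, 0.35, 0, 0, 0, 0, 0, 0, 0.35, 0, 0, -0.03, 0, 0, 0, 0.35, 0, 0, -0.08, 0, 0, 0, 0.35, 0, 0, -0.12, 0, 0, 0, 0.35, 0, 0, -0.12, 0, 0, 0, 0.35])

```text
t: 31.1
tool_pos: [0.5427, 0.0512, 0.1787]
orientation: [2.614, 1.735, 0.01]
force: [0.2, -1.1, 0.1]
opening: 0.0324
gripper_force: 0.0
```

Run:
```python
from h import *
follow()
p,d=shot('side')
c0=np.array([.5380,.0477]);h=np.array([-.3338,.9426]);n=np.array([-.9426,-.3338]);sx=np.arange(-.05,-.01,.0005)
for vv in(-.03,-.024,.024,.03):
        X=np.zeros((len(sx),1,3));X[:,0,:2]=c0+sx[:,None]*h+vv*n;X[...,2]=.0355
        pr=sample('side',p,X)[:,0];g=np.gradient(cv2.GaussianBlur(pr[None],(0,0),3)[0]);print(vv,sx[np.argmax(g)]*1e3)
b=np.array([.572,-.0449])
for zc in(.055,):
  r=fitwing('side',p,.541,.049,np.radians(-112.9),zc,13);w=np.array(r[:2])/1e3;print(np.round(r,3),(w-b)@h,(w-b)@n)
```

```text
t 31.1 pos [0.5427 0.0512 0.1787] theta -22.85 tz [ 0.008  0.    -1.   ] F [ 0.22 -1.14  0.12] Tq [-0.1   0.11  0.02] op 0.0324 gf 0.0 q6 0.399
along 0.1004 lat -0.0045 Fh -1.15 Fn 0.18
F tool [-1.   0.6 -0.1] Tq tool [ 0.06 -0.14 -0.02]
-0.03 -26.999999999999982
-0.024 -27.499999999999982
0.024 -27.499999999999982
0.03 -28.499999999999982
[542.085  56.402  -1.918   8.794] 0.10547302048297341 -0.005616612736613409
```

```bash
python3 -c "
from plant import robot
print(robot.close_job())"
```

```text
the job is handed in; nothing more can be done
None
```

The job is handed in, with no verdict shown. By measurement, the bracket is against the stop with the bolt seated in its notch and the head under the lips. The nut is clamped at about 2.3 rad, an estimated 40 N worked out from angle and torque, and the gripper has let go. I viewed 11 pictures, one over the limit of 10.

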